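Stack two cheese gift packs in the packing jigs and set the timer

TASK

Clear any yellow offcut out of the packing jigs into the steel tray, then build the cheese packs in the two red packing jigs, cream-white pieces with the light wood divider in the jig with white corner guides, ash-black pieces with the dark wood divider in the one with black corner guides: in each pocket first the square cheese flat on the floor, then its divider, then its round cheese centred on top, each lying flat and let go (a divider or round that is not on the table today is simply left out). Only when both stacks are complete and the offcuts lie in the tray, turn the timer dial clockwise until its white pointer stands at the long red mark. Leave the jars and the other cheeses where they are.

Things in the scene. Friction and masses are not known exactly. Their poses are not given: they have to be found in the camera images.
- pocket_pale (a point): Centre of the pocket floor of the packing jig with white corner guides: a fixed red plate 90 x 90 x 12 mm on the table (pocket floor = plate top, 12 mm above the table) with four L-shaped white corner guides, 5 mm thick, 52 mm high above the floor, that leave a square pocket 61 x 61 mm; each guide reaches 10 mm along both sides, so every side has a gap 41 mm wide in its middle, open outward for a finger. z up, x and y parallel to the pocket's sides.
- cheese_pale_mid (a point): Centre of the loose square cream-white cheese, 56 x 56 mm, 36 mm high, about 0.12 kg: bottom piece of the pale stack. z up, x and y square to its sides.
- divider_pale_mid (a point): Centre of the loose square divider board of light wood, 56 x 56 mm, 10 mm thick, about 0.03 kg: middle piece of the pale stack. z up, x and y square to its sides. None if absent.
- round_pale_mid (a point): Centre of the loose round cream-white cheese, 56 mm across, 18 mm high, about 0.05 kg: top piece of the pale stack. z up along its axis. None if absent.
- pocket_ash (a point): Centre of the pocket floor of the packing jig with black corner guides: a fixed red plate 90 x 90 x 12 mm on the table (pocket floor = plate top, 12 mm above the table) with four L-shaped black corner guides, 5 mm thick, 52 mm high above the floor, that leave a square pocket 61 x 61 mm; each guide reaches 10 mm along both sides, so every side has a gap 41 mm wide in its middle, open outward for a finger. z up, x and y parallel to the pocket's sides.
- cheese_ash_mid (a point): Centre of the loose square ash-black cheese, 56 x 56 mm, 36 mm high, about 0.12 kg: bottom piece of the ash stack. z up, x and y square to its sides.
- divider_ash_mid (a point): Centre of the loose square divider board of dark brown wood, 56 x 56 mm, 10 mm thick, about 0.03 kg: middle piece of the ash stack. z up, x and y square to its sides. None if absent.
- round_ash_mid (a point): Centre of the loose round ash-black cheese, 56 mm across, 18 mm high, about 0.05 kg: top piece of the ash stack. z up along its axis. None if absent.
- offcut_pale_mid (a point): Centre of a loose yellow cheese offcut, 32 x 32 mm, 26 mm high, about 0.03 kg, that at the start lies on the floor in the middle of the pocket with white guides. z up, x and y square to its sides. None if absent.
- offcut_ash_mid (a point): Centre of a loose yellow cheese offcut, 32 x 32 mm, 26 mm high, about 0.03 kg, that at the start lies on the floor in the middle of the pocket with black guides. z up, x and y square to its sides. None if absent.
- tray_in (a point): Centre of the inner floor of the offcut tray: a fixed open steel tray 130 x 130 mm outside, 30 mm high, walls and floor about 4 mm thick. z up, x and y along its sides.
- dial (a joint): Angle of the timer dial, rad, growing clockwise seen from above, range 0 to 5.5, stays where it is left (light friction, 0.03 N m). The long red mark is at 2.0; short black marks stand every 0.5 from 0 to 5.5.
- dial_grip (a point): On the vertical axis of the dial at the height to grip, 69 mm above the table; turns with the dial. The dial has a straight black grip bar 46 mm long, 14 mm wide, from 46 to 76 mm above the table, over a skirt 52 mm across; the bar lies along this point's x axis, and the white pointer line is on its -x half, so the pointer points along -x of this point. z up. It stands on a fixed white timer box 110 x 110 x 35 mm.
- red_mark (a point): Middle of the long red mark on top of the timer box, 41 mm from the dial's axis; the dial is set when its white pointer points at it.
- wedge_b: Bystander, leave alone: loose yellow cheese piece 70 x 35 x 40 mm on the table; origin at its underside.
- honey: Bystander, leave alone: amber jar with yellow cap, 56 mm across, 75 mm high; origin at its underside.
- chutney: Bystander, leave alone: green jar with red cap, 52 mm across, 65 mm high; origin at its underside.
Things that resemble listed ones, but are neither listed nor needed, are in the scene too. Leave any green look-alike of the part that bears divider_pale_mid alone. What is shaped like the part that bears cheese_ash_mid but purple is not meant.

How it is judged (in metres and radians):
On the way, in this order (a step that is already met when the one before it is completed fails the run):
1. every offcut is in the tray and every piece that is present is stacked in its own jig: square cheese on the pocket floor, divider on it, round on top, all flat (horizontal distance between each of cheese_pale_mid, divider_pale_mid and pocket_pale below 0.0045 m and angle between the z axis of each of cheese_pale_mid, divider_pale_mid, round_pale_mid and the z axis of pocket_pale, either way round below 0.07 rad and z of cheese_pale_mid in the frame of pocket_pale between 0.015 and 0.0205 m and z of divider_pale_mid in the frame of pocket_pale between 0.038 and 0.0435 m and horizontal distance between round_pale_mid and pocket_pale below 0.006 m and (z of round_pale_mid in the frame of pocket_pale between 0.042 and 0.0475 m or z of round_pale_mid in the frame of pocket_pale between 0.052 and 0.0575 m) and horizontal distance between each of cheese_ash_mid, divider_ash_mid and pocket_ash below 0.0045 m and angle between the z axis of each of cheese_ash_mid, divider_ash_mid, round_ash_mid and the z axis of pocket_ash, either way round below 0.07 rad and z of cheese_ash_mid in the frame of pocket_ash between 0.015 and 0.0205 m and z of divider_ash_mid in the frame of pocket_ash between 0.038 and 0.0435 m and horizontal distance between round_ash_mid and pocket_ash below 0.006 m and (z of round_ash_mid in the frame of pocket_ash between 0.042 and 0.0475 m or z of round_ash_mid in the frame of pocket_ash between 0.052 and 0.0575 m) and x of offcut_pale_mid in the frame of tray_in between -0.062 and 0.062 m and y of offcut_pale_mid in the frame of tray_in between -0.062 and 0.062 m and z of offcut_pale_mid in the frame of tray_in between 0.005 and 0.05 m and x of offcut_ash_mid in the frame of tray_in between -0.062 and 0.062 m and y of offcut_ash_mid in the frame of tray_in between -0.062 and 0.062 m and z of offcut_ash_mid in the frame of tray_in between 0.005 and 0.05 m and linear speed of each of cheese_pale, divider_pale, round_pale, cheese_ash, divider_ash, round_ash, offcut_pale, offcut_ash below 0.02 m/s), for 0.2 s.
2. then the timer dial is turned to the red mark (value of joint dial between 1.9 and 2.1 rad), for 0.2 s.
At the end, for the whole second after the job is handed in: Offcuts present lie in the tray; in each pocket the square cheese is on the floor and its divider on it (centred within 4.5 mm), its round on top (within 6 mm), heights within about 3 mm, flat within 4 degrees, at rest; dial within 0.1 rad of the red mark (2.0) (all of step 1 and all of step 2 and velocity of joint dial below 0.05 rad/s); the robot touches nothing.
It fails at once if a bystander (yellow cheese piece on the table, jars) is pushed more than 30 mm or a jar is tipped (distance of any of wedge_b, honey, chutney from where it was at the start of the episode above 0.03 m or angle between any of honey, chutney's own z axis and vertical above 0.5 rad).
Of offcut_pale, offcut_ash only 1 to 2 are there at a start; the rules pass over those that are not, and their reading is None.
Of divider_pale, divider_ash, round_pale, round_ash only 3 to 4 are there at a start; the rules pass over those that are not, and their reading is None.
At some moment in a run one of cheese_pale, divider_pale, round_pale, cheese_ash, divider_ash, round_ash may be knocked a few centimetres aside while the robot is not near it.
Once in a run the grip may slacken for a moment while it holds something.
It also fails if it takes over 210 s, if anything falls off the work surface, if the arm or the gripper's body presses on something with over 40 N, if the wrist force passes 120 N, or if a joint passes its speed limit or range.

ROBOT

A 6-joint arm with a two-finger parallel gripper is mounted at the origin on the work surface. World frame = base frame: x ahead of the robot, y to its left, z up, the work surface at z = 0. Lengths are in m, angles in degrees, forces in N, time in s.
With the tool pointing down it reaches from about 0.4 to 0.825 m from the base axis. Payload 7 kg.
Tool frame: the origin (TCP) lies on the centre line of the jaws, within the pads' length; the fingertips stand 19 mm ahead of it and the grasp point (between the pads) is the TCP; z points along the fingers, y is the line along which they close (so a half turn about z gives the same grasp; the last joint's range is limited). The gripper opens to 88 mm and grips with 3 to 60 N. Pads are 19 mm wide; open, the fingers measure 130 mm over their backs; the gripper's body (78 mm by 193 mm) begins 47 mm behind the grasp point.
Start: joints at [-53.738, 20.546, 0.682, 0, -70.136, -16.507], TCP at [0.228, -0.635, 0.212] pointing down, gripper open.
Joint ranges: [-176.03, 176.03], [-82.01, 121.73], [-58.28, 71.71], [-173.87, 95.51], [-174.79, -0.11], [-173.66, 173.66]. Speed limits (degrees/s): [136.94, 136.94, 172.46, 180, 180, 180].

INTERFACE

Orientations are given as [roll, pitch, yaw] about the fixed x, y, z axes, in that order (R = Rz(yaw) Ry(pitch) Rx(roll)).
In Python, from plant import get_state, capture, close_job gives the robot as it stands.
- The arm moves only by the tool apply_moves, never from a script. Its argument "targets" is a list of rows, each a list of 7 numbers: the opening, from 0 (shut) to 1 (fully open), then the shift along the tool's x, y, z normalised to -1 to 1, where 1 is 1000 mm, then the turn, a rotation vector about the tool's x, y, z normalised to -1 to 1, where 1 is 90 degrees. In form: [[claw, tx, ty, tz, ax, ay, az], ...]. A call has 1 to 20 rows; each row shifts and turns the commanded pose from where the row before left it, along the tool's axes as they then stand; what a row does not reach is not made up. A row lasts 1/12 s, in which the tool goes at most 41.7 mm and 7.16 degrees, less where a joint would pass 70% of its speed; a pose out of reach is approached as far as the arm can. A call with a number of a shift or a turn outside -1 to 1 is refused whole. A call with a gripper value outside its range is refused whole. The fingers move at their own pace and stop on an object; "newtons" is the grip in N (left out, the last holds). Time passes only in rows, so rows that do not move let the fingers close. It gives the time, the measured TCP pose, the force, the opening and the grip force at its end, in the units of the state.
- get_state(): the state, without advancing time (a new reading comes with each control period).
- capture(name): name is "side" or "top"; returns a dict with "frame" (400x640x3 uint8, red, green, blue), "range_z" (400x640 float32, m along the optical axis (not along the pixel's ray), 0 where there is no reading), "camera_matrix" (3x3 intrinsics, pixels), "k1" (the pictures are not rectified: a ray, as slopes to the right and down, at radius r is drawn at 1 + k1 r^2 times it, then the intrinsics apply), "T" (4x4, takes a point from camera to world coordinates). Camera axes: x right, y down, z forward; pixel columns grow to the right and rows downward; lengths in m; the calibration is good to about 2 mm. A picture is of the moment at which its call begins.
- close_job(): hands the job in; it is judged then, once.
The state is a dict: "time_s": time; "joints": joint angles; "qd": joint speeds; "joint_torque": joint torques, N m; "tcp_pos": TCP position; "eef_rot": TCP orientation; "contact_force": force on the tool from outside, world axes, zero at the start; "moment": the same for the moment, N m; "gripper_width": finger opening in m; "gripper_force": force on a finger pad.
Only numpy, scipy, OpenCV 4.12 (cv2) and the standard library are available. Lean on these libraries where they do the work, as an engineer would, in place of code of your own. Each camera call takes 0.05 s, during which the arm holds its last target. There are 200 camera calls.

## Working session

There is one attempt and no reset: what is moved stays moved. The work goes in short steps, Python scripts to look and compute and a tool call to move; the robot and the scene stay as the last step left them, time stands still between calls to the robot, and variables do not carry over. Pictures are saved under pics/ and viewed, at most 14 in all, crops included, and the job is handed in when it is done.

Besides the shell and the picture viewer there is one more tool, called after ">>>" as name([rows], argument=value, ...), one row to a line, values as JSON. apply_moves: Moves the arm, as the interface text tells. Scaled input: -1 to 1 covers 1000 mm each way for a shift and 90 degrees each way for a turn. Its arguments: {"type":"object","properties":{"targets":{"type":"array","items":{"type":"array","items":{"type":"number"}}},"newtons":{"type":"number"}},"required":["targets"]}

```bash
ls; mkdir -p pics; cat > h.py <<'E'
import numpy as np, cv2, json
from plant import get_state, capture, close_job
def snap(name,fn=None):
    c=capture(name)
    if fn: cv2.imwrite('pics/'+fn,cv2.cvtColor(c['frame'],cv2.COLOR_RGB2BGR))
    return c
def dist(c):
    return np.array([c['k1']])
def rays(c,uv):
    uv=np.atleast_2d(np.asarray(uv,float)); K=c['camera_matrix']
    d=np.stack([(uv[:,0]-K[0,2])/K[0,0],(uv[:,1]-K[1,2])/K[1,1]],1); s=d.copy()
    for _ in range(20): s=d/(1+c['k1']*(s**2).sum(1,keepdims=True))
    return np.c_[s,np.ones(len(s))]
def plane(c,uv,z):
    r=rays(c,uv)@c['T'][:3,:3].T; o=c['T'][:3,3]
    return o+r*((z-o[2])/r[:,2])[:,None]
def cloud(c):
    v,u=np.mgrid[:400,:640]
    r=rays(c,np.c_[u.ravel(),v.ravel()])*c['range_z'].reshape(-1,1)
    return (r@c['T'][:3,:3].T+c['T'][:3,3]).reshape(400,640,3)
E
python3 - <<'E'
from h import *
s=get_state();print(s)
for n in('top','side'):
    c=snap(n,n+'0.png');print(n,c['camera_matrix'],c['k1'],c['T'].round(3))
    P=cloud(c);ok=c['range_z']>0;print(ok.mean(),P[ok].min(0),P[ok].max(0))
E
```

```text
pics
{'time_s': 0.0, 'joints': array([-5.37373492e+01,  2.05911882e+01,  6.34595827e-01, -2.24341023e-02,
       -7.01345881e+01, -1.65049170e+01]), 'qd': array([ 0.03126991,  0.01158662, -0.03870186,  0.0450639 , -0.03189823,
       -0.06334618]), 'joint_torque': array([-5.69922977e-04, -5.82708621e+01,  2.93047339e+01,  6.99706480e+00,
        6.75002040e-03, -1.70778249e-04]), 'tcp_pos': array([ 0.2279762 , -0.63479907,  0.21112445]), 'eef_rot': array([ 1.79906585e+02, -5.68644902e-03, -1.60249902e+02]), 'contact_force': array([0.9948241 , 0.3217257 , 0.32759062]), 'moment': array([-0.01719251,  0.03856768,  0.03271723]), 'gripper_force': 0.0, 'gripper_width': 0.08800932009213223}
top [[419.18034895   0.         323.17935174]
 [  0.         419.18034895 196.42075307]
 [  0.           0.           1.        ]] -0.08227267357673493 [[ 0.018 -0.995  0.095  0.459]
 [-1.    -0.019 -0.007 -0.012]
 [ 0.009 -0.095 -0.995  1.174]
 [ 0.     0.     0.     1.   ]]
0.9959296875 [-0.20318095 -1.6785912  -0.77500048] [1.72017295 1.68645703 0.75209928]
side [[518.90388444   0.         322.19891592]
 [  0.         518.90388444 200.50109971]
 [  0.           0.           1.        ]] -0.10738723181999801 [[-0.99  -0.102  0.098  0.408]
 [-0.141  0.651 -0.746  1.18 ]
 [ 0.012 -0.752 -0.659  1.112]
 [ 0.     0.     0.     1.   ]]
0.996109375 [-1.08284787 -2.07751383 -0.78012874] [2.41158675 1.11600654 0.95225774]
```

View pics/top0.png

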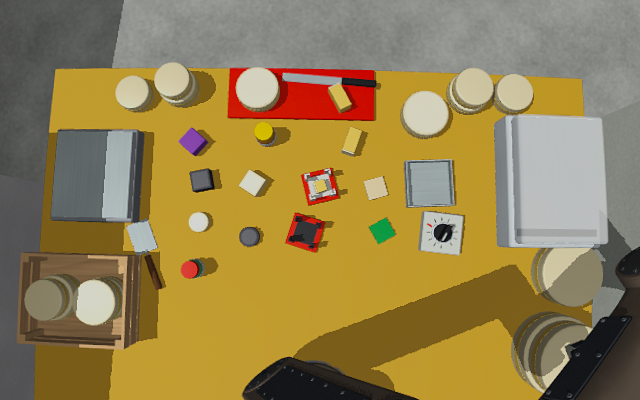

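View pics/side0.png

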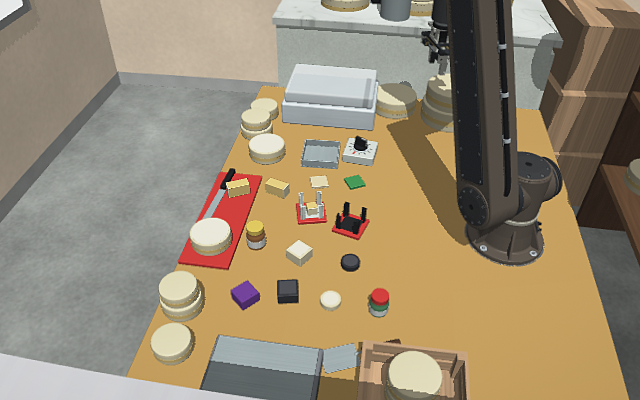

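Top view: pale jig (321,186) with offcut, ash jig (305,232), tray (430,183), dial (443,233), cheeses pale (253,183) and ash (203,180), rounds pale (199,222) and ash (250,237), light divider (375,188). I see no dark divider so far, so I'll check with enlarged crops.

```bash
python3 - <<'E'
from h import *
a=cv2.imread('pics/top0.png')[120:290,130:470];b=cv2.imread('pics/side0.png')[130:310,220:420]
cv2.imwrite('pics/t1.png',cv2.resize(a,(800,400),interpolation=cv2.INTER_CUBIC))
cv2.imwrite('pics/s1.png',cv2.resize(b,(640,576),interpolation=cv2.INTER_CUBIC))
for n in('top','side'):
    c=snap(n);P=cloud(c);Z=P[...,2]
    if n=='top':
        for u,v in[(203,180),(253,183),(199,222),(250,237),(375,188),(321,186),(305,232),(382,230),(443,233),(152,272),(430,183),(300,150),(264,132),(190,268),(193,141),(354,140)]: print(u,v,P[v,u].round(4))
E
```

```text
203 180 [0.6069 0.3111 0.0364]
253 183 [0.6012 0.1728 0.036 ]
199 222 [0.4921 0.323  0.0152]
250 237 [0.4538 0.18   0.0119]
375 188 [ 0.5967 -0.1647  0.011 ]
321 186 [ 0.5964 -0.0135  0.0362]
305 232 [0.4705 0.0282 0.0142]
382 230 [ 0.4799 -0.1852  0.0092]
443 233 [ 0.4734 -0.3386  0.0708]
152 272 [0.3511 0.4488 0.0168]
430 183 [ 6.155e-01 -3.233e-01 -5.000e-04]
300 150 [0.7023 0.048  0.0024]
264 132 [0.7357 0.1427 0.07  ]
190 268 [0.3689 0.3282 0.0634]
193 141 [0.7155 0.3444 0.0373]
354 140 [ 0.7253 -0.102   0.041 ]
```

View pics/t1.png

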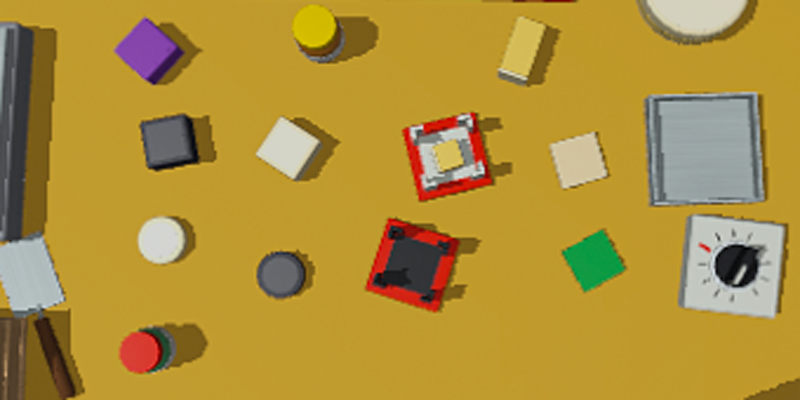

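View pics/s1.png

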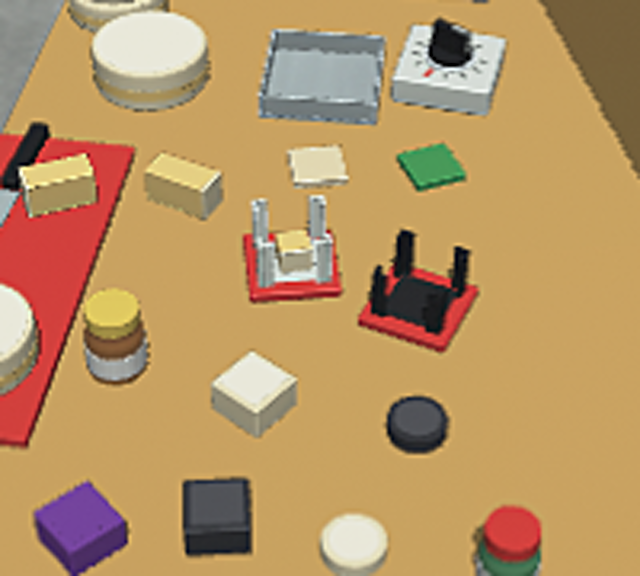

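```bash
cat > m.py <<'E'
from h import *
# name: (approx xy, z top, size, rgb/hsv test)
def hsv(c): return cv2.cvtColor(c['frame'],cv2.COLOR_RGB2HSV).astype(int)
TEST={'red':lambda H,S,V:((H<8)|(H>172))&(S>150)&(V>60),
 'white':lambda H,S,V:(S<85)&(V>150),'black':lambda H,S,V:(S<90)&(V<110),
 'wood':lambda H,S,V:(S<120)&(V>150),'yel':lambda H,S,V:(H>18)&(H<32)&(S>60)&(V>140),
 'grey':lambda H,S,V:(S<80)&(V>60)}
OBJ={'pjig':((.596,-.013),.012,.07,'red',0),'ajig':((.470,.028),.012,.07,'red',0),
 'cp':((.60,.173),.036,.045,'white',.012),'ca':((.607,.311),.036,.045,'black',.012),
 'dp':((.597,-.165),.010,.045,'wood',.01),'rp':((.492,.323),.018,.042,'white',.008),'ra':((.454,.18),.018,.042,'black',.008),
 'off':((.596,-.0135),.038,.026,'yel',.01),'tray':((.6155,-.3233),.03,.09,'grey',.012),'dial':((.473,-.3386),.076,.04,'black',.015),
 'box':((.473,-.339),.035,.085,'white',.012),'mark':((.5,-.37),.035,.05,'red',.012)}
def measure(c,k,at=None,z=None):
    xy,zt,r,t,dz=OBJ[k]; xy=at or xy; zt=z or zt
    X=cloud(c); v,u=np.mgrid[:400,:640]
    G=plane(c,np.c_[u.ravel(),v.ravel()],zt).reshape(400,640,3)
    h=hsv(c); m=TEST[t](h[...,0],h[...,1],h[...,2])&(np.hypot(G[...,0]-xy[0],G[...,1]-xy[1])<r)
    if dz: m&=abs(X[...,2]-zt)<dz
    p=G[m][:,:2]
    if len(p)<8: return None
    hull=cv2.convexHull((p*1e3).astype(np.float32)); (cx,cy),(w,hh),a=cv2.minAreaRect(hull)
    return dict(n=len(p),cen=p.mean(0).round(4),rect=(round(cx,1),round(cy,1)),wh=(round(w,1),round(hh,1)),ang=round(a,1),z=round(float(np.median(X[m][:,2])),4))
E
python3 - <<'E'
from m import *
for n in('top','side'):
    c=snap(n);print(n)
    for k in OBJ: print(k,measure(c,k))
E
```

```text
top
pjig {'n': 368, 'cen': array([ 0.5949, -0.0095]), 'rect': (599.4, -9.4), 'wh': (87.8, 86.6), 'ang': 14.8, 'z': 0.0101}
ajig {'n': 487, 'cen': array([0.4705, 0.0273]), 'rect': (470.6, 28.3), 'wh': (87.5, 87.1), 'ang': 72.9, 'z': 0.0106}
cp {'n': 389, 'cen': array([0.6028, 0.1762]), 'rect': (602.8, 176.3), 'wh': (53.9, 54.5), 'ang': 58.3, 'z': 0.0345}
ca {'n': 367, 'cen': array([0.6088, 0.3168]), 'rect': (607.2, 317.1), 'wh': (56.4, 55.9), 'ang': 12.3, 'z': 0.0342}
dp {'n': 389, 'cen': array([ 0.5978, -0.1659]), 'rect': (597.8, -166.0), 'wh': (55.2, 56.2), 'ang': 16.4, 'z': 0.0083}
rp {'n': 302, 'cen': array([0.4927, 0.3248]), 'rect': (493.3, 325.1), 'wh': (52.8, 50.5), 'ang': 2.4, 'z': 0.0163}
ra {'n': 271, 'cen': array([0.4552, 0.1806]), 'rect': (455.1, 183.2), 'wh': (52.2, 52.4), 'ang': 1.7, 'z': 0.0166}
off {'n': 120, 'cen': array([ 0.5975, -0.0109]), 'rect': (597.2, -9.9), 'wh': (30.4, 30.3), 'ang': 19.6, 'z': 0.0365}
tray {'n': 373, 'cen': array([ 0.6066, -0.3192]), 'rect': (601.6, -313.4), 'wh': (153.1, 133.6), 'ang': 2.9, 'z': 0.0276}
dial {'n': 94, 'cen': array([ 0.4759, -
[... 820 characters left out ...]
 array([0.4944, 0.3293]), 'rect': (493.8, 328.8), 'wh': (52.3, 55.4), 'ang': 47.0, 'z': 0.017}
ra {'n': 226, 'cen': array([0.4566, 0.1895]), 'rect': (456.5, 188.7), 'wh': (51.1, 57.5), 'ang': 6.6, 'z': 0.0174}
off {'n': 58, 'cen': array([ 0.5986, -0.0097]), 'rect': (599.1, -9.9), 'wh': (30.7, 27.1), 'ang': 18.9, 'z': 0.0374}
tray {'n': 243, 'cen': array([ 0.6099, -0.3186]), 'rect': (601.4, -307.8), 'wh': (151.0, 144.5), 'ang': 3.1, 'z': 0.0274}
dial {'n': 46, 'cen': array([ 0.4738, -0.3309]), 'rect': (473.7, -329.3), 'wh': (27.5, 52.9), 'ang': 59.5, 'z': 0.0699}
box {'n': 449, 'cen': array([ 0.4749, -0.3262]), 'rect': (487.4, -334.8), 'wh': (130.5, 132.6), 'ang': 82.8, 'z': 0.0344}
mark None
```

```bash
cat > plan.py <<'E'
import sys,json,numpy as np,os
from plant import get_state
# usage: plan.py x y z yaw [x y z yaw ...] (mm,deg): tool-frame deltas, chained from the commanded pose file (or measured if 'm')
a=sys.argv[1:]
s=get_state();p=np.array(s['tcp_pos'])*1e3;y=s['eef_rot'][2]
print('meas',p.round(1),s['eef_rot'].round(2),'w',round(s['gripper_width']*1e3,1),'gf',round(s['gripper_force'],1),'t',round(s['time_s'],2))
if os.path.exists('cmd.json') and a[0]!='m': 
    c=json.load(open('cmd.json'));p=np.array(c[:3]);y=c[3]; print('cmd',c)
if a[0]=='m':a=a[1:]
t=np.array(a,float).reshape(-1,4)
for q in t:
    dy=(q[3]-y+90)%180-90; y2=y+dy; r=np.radians(y2); d=q[:3]-p
    print('-> az total',round(-dy/90,4),'(rows>=%d)'%np.ceil(abs(dy)/7),'shift x,y,z',(d[0]*np.cos(r)+d[1]*np.sin(r)).round(1),(d[0]*np.sin(r)-d[1]*np.cos(r)).round(1),(-d[2]).round(1),'rows>=%d'%np.ceil(np.linalg.norm(d)/38),'yaw',round(y2,1))
    p=q[:3];y=y2
json.dump([*map(float,p),float(y)],open('cmd.json','w'))
E
echo '[228,-635,212,-160.245]' > cmd.json; python3 plan.py 597.5 -10 130 14.8 597.5 -10 33 14.8 597.5 -10 110 14.8
```

```text
meas [ 228.1 -635.1  211.7] [ 179.97   -0.   -160.25] w 87.3 gf 0.0 t 0.3
cmd [228, -635, 212, -160.245]
-> az total 0.0551 (rows>=1) shift x,y,z -516.9 509.9 82.0 rows>=20 yaw -165.2
-> az total -0.0 (rows>=0) shift x,y,z -0.0 0.0 97.0 rows>=3 yaw -165.2
-> az total -0.0 (rows>=0) shift x,y,z -0.0 0.0 -77.0 rows>=3 yaw -165.2
```

>>> apply_moves([
  [1,0,0,0,0,0,0.0551],
  [1,-0.0258,0.0255,0.0041,0,0,0],
  [1,-0.0258,0.0255,0.0041,0,0,0],
  [1,-0.0258,0.0255,0.0041,0,0,0],
  [1,-0.0258,0.0255,0.0041,0,0,0],
  [1,-0.0258,0.0255,0.0041,0,0,0],
  [1,-0.0258,0.0255,0.0041,0,0,0],
  [1,-0.0258,0.0255,0.0041,0,0,0],
  [1,-0.0258,0.0255,0.0041,0,0,0],
  [1,-0.0258,0.0255,0.0041,0,0,0],
  [1,-0.0258,0.0255,0.0041,0,0,0],
  [1,-0.0258,0.0255,0.0041,0,0,0],
  [1,-0.0258,0.0255,0.0041,0,0,0],
  [1,-0.0258,0.0255,0.0041,0,0,0],
  [1,-0.0258,0.0255,0.0041,0,0,0],
  [1,-0.0258,0.0255,0.0041,0,0,0],
  [1,-0.0258,0.0255,0.0041,0,0,0],
  [1,-0.0258,0.0255,0.0041,0,0,0],
  [1,-0.0258,0.0255,0.0041,0,0,0],
  [1,-0.0258,0.0255,0.0041,0,0,0],
])

```text
time_s: 1.97
tcp_pos: [0.579, -0.0398, 0.1342]
eef_rot: [-180.0, 0.0, -165.2]
contact_force: [0.5, -0.7, 0.0]
gripper_width: 0.0877
gripper_force: 0.0
```

>>> apply_moves([
  [1,-0.0267,0.0254,0.0041,0,0,0],
  [1,0,0,0,0,0,0],
  [1,0,0,0,0,0,0],
  [1,0,0,0,0,0,0],
])

```text
time_s: 2.3
tcp_pos: [0.5973, -0.0102, 0.1298]
eef_rot: [180.0, -0.0, -165.2]
contact_force: [-0.3, 0.1, 0.0]
gripper_width: 0.088
gripper_force: 0.0
```

```bash
python3 - <<'E'
from h import *
s=get_state();print(s['tcp_pos'],s['eef_rot'],s['contact_force'])
c=snap('side','a.png');
# project tcp & tips into side image
K=c['camera_matrix'];R=c['T'][:3,:3];
def pr(p):
    q=R.T@(np.array(p)-c['T'][:3,3]);s=q[:2]/q[2];s=s*(1+c['k1']*(s@s));return K[:2,:2]@s+K[:2,2]
print(pr(s['tcp_pos']),pr(s['tcp_pos']-[0,0,.019]))
im=cv2.imread('pics/a.png')[130:250,240:400];cv2.imwrite('pics/a1.png',cv2.resize(im,(800,600),interpolation=cv2.INTER_CUBIC))
E
```

```text
[ 0.59731321 -0.0101542   0.12976465] [ 1.79998742e+02 -4.71331333e-02 -1.65165300e+02] [-0.30109326  0.08315336  0.03173594]
[311.73698445 181.89624054] [311.74522209 186.7786718 ]
```

View pics/a1.png

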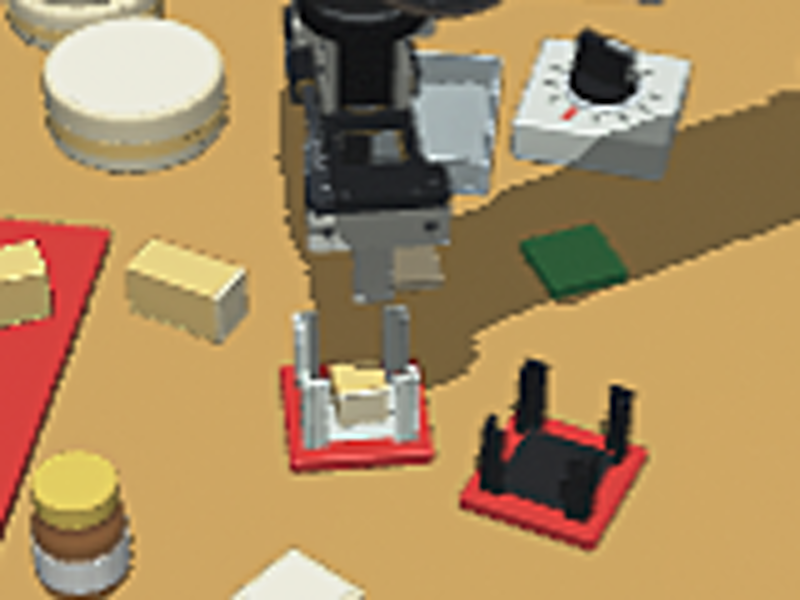

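The gripper hangs over the pale jig (finger at crop (375,280)), lined up with the jig's gaps. Next I descend and grip the offcut.

>>> apply_moves([
  [1,0,0,0.03,0,0,0],
  [1,0,0,0.03,0,0,0],
  [1,0,0,0.025,0,0,0],
  [1,0,0,0.012,0,0,0],
  [1,0,0,0,0,0,0],
  [0.3,0,0,0,0,0,0],
  [0.3,0,0,0,0,0,0],
  [0.3,0,0,0,0,0,0],
  [0.3,0,0,0,0,0,0],
  [0.3,0,0,0,0,0,0],
  [0.3,0,0,0,0,0,0],
  [0.3,0,0,0,0,0,0],
], newtons=15)

```text
time_s: 3.35
tcp_pos: [0.5978, -0.0101, 0.0335]
eef_rot: [180.0, 0.0, -165.2]
contact_force: [0.7, -0.2, -0.5]
gripper_width: 0.0466
gripper_force: 0.0
```

>>> apply_moves([
  [0,0,0,0,0,0,0],
  [0,0,0,0,0,0,0],
  [0,0,0,0,0,0,0],
  [0,0,0,0,0,0,0],
  [0,0,0,0,0,0,0],
  [0,0,0,-0.025,0,0,0],
  [0,0,0,-0.03,0,0,0],
  [0,0,0,-0.022,0,0,0],
  [0,0,0,0,0,0,0],
])

```text
time_s: 4.1
tcp_pos: [0.6007, -0.0099, 0.1152]
eef_rot: [-179.9, 0.4, -165.1]
contact_force: [1.4, 0.2, 0.3]
gripper_width: 0.0001
gripper_force: 0.0
```

```bash
python3 - <<'E'
from m import *
for n in('top','side'):
    c=snap(n,n+'b.png');print(n,measure(c,'tray'),measure(c,'tray',z=.004),measure(c,'pjig'))
E
python3 plan.py 604 -312 110 3 604 -312 32 3 604 -312 110 3
```

```text
top {'n': 371, 'cen': array([ 0.6064, -0.3213]), 'rect': (601.6, -313.5), 'wh': (153.1, 133.4), 'ang': 2.9, 'z': 0.0279} {'n': 1860, 'cen': array([ 0.6151, -0.3179]), 'rect': (604.5, -315.8), 'wh': (145.7, 131.8), 'ang': 2.8, 'z': 0.0026} {'n': 161, 'cen': array([ 0.5654, -0.0137]), 'rect': (582.7, -14.0), 'wh': (53.5, 86.9), 'ang': 13.9, 'z': 0.0101}
side {'n': 92, 'cen': array([ 0.5642, -0.3318]), 'rect': (561.9, -317.0), 'wh': (76.5, 138.6), 'ang': 13.5, 'z': 0.0292} {'n': 287, 'cen': array([ 0.5779, -0.3358]), 'rect': (567.2, -328.9), 'wh': (74.6, 152.3), 'ang': 17.9, 'z': 0.005} {'n': 198, 'cen': array([0.6   , 0.0181]), 'rect': (599.5, -3.1), 'wh': (88.4, 97.2), 'ang': 14.3, 'z': 0.0106}
meas [598.2 -10.1 111.1] [ 1.7999e+02  1.3000e-01 -1.6521e+02] w 0.6 gf 0.0 t 4.2
cmd [597.5, -10.0, 110.0, -165.2]
-> az total 0.1311 (rows>=2) shift x,y,z 9.3 -301.9 -0.0 rows>=8 yaw -177.0
-> az total -0.0 (rows>=0) shift x,y,z -0.0 0.0 78.0 rows>=3 yaw -177.0
-> az total -0.0 (rows>=0) shift x,y,z -0.0 0.0 -78.0 rows>=3 yaw -177.0
```

```bash
python3 - <<'E'
from m import *
im=cv2.imread('pics/sideb.png')[130:250,240:400];cv2.imwrite('pics/b1.png',cv2.resize(im,(800,600),interpolation=cv2.INTER_CUBIC))
for n in('top','side'): print(measure(snap(n),'off'))
E
```

```text
None
{'n': 41, 'cen': array([ 0.6001, -0.0078]), 'rect': (599.5, -9.5), 'wh': (32.7, 26.4), 'ang': 19.4, 'z': 0.0369}
```

View pics/b1.png

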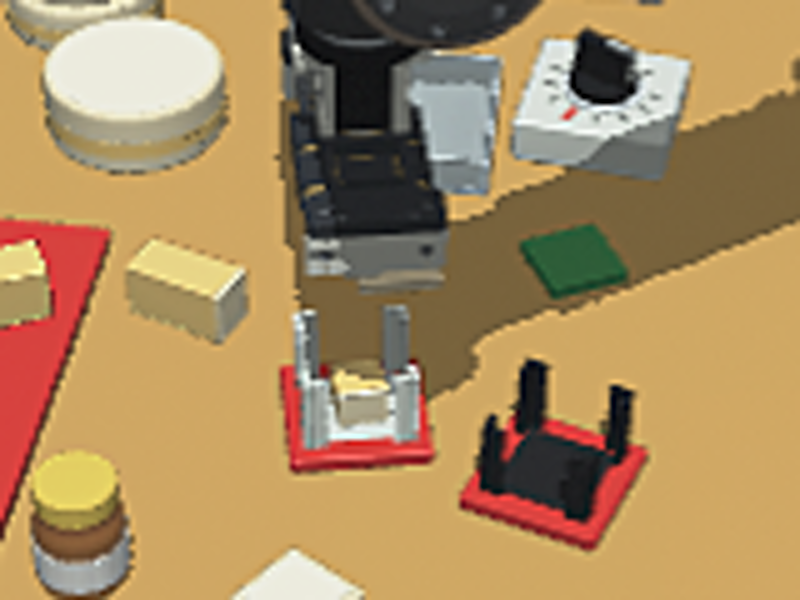

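The fingers are empty and the offcut still stands in the pocket at crop (362,390). I'll try again with more force, checking the grip before lifting.

>>> apply_moves([
  [1,0,0,0,0,0,0],
  [1,0,0,0,0,0,0],
  [1,0,0,0,0,0,0],
  [1,0,0,0,0,0,0],
  [1,0,0,0,0,0,0],
  [1,0,0,0,0,0,0],
  [1,0,0,0,0,0,0],
  [1,0,0,0,0,0,0],
  [1,0,0,0,0,0,0],
  [1,0,0,0,0,0,0],
  [1,0,0,0,0,0,0],
  [1,0,0,0,0,0,0],
  [1,0,0,0.03,0,0,0],
  [1,0,0,0.03,0,0,0],
  [1,0,0,0.015,0,0,0],
  [1,0,0,0.003,0,0,0],
  [0,0,0,0,0,0,0],
  [0,0,0,0,0,0,0],
  [0,0,0,0,0,0,0],
  [0,0,0,0,0,0,0],
], newtons=30)

```text
time_s: 5.97
tcp_pos: [0.5986, -0.01, 0.0335]
eef_rot: [-180.0, 0.1, -165.2]
contact_force: [0.6, 0.7, 1.3]
gripper_width: 0.0665
gripper_force: 0.0
```

>>> apply_moves([
  [0,0,0,0,0,0,0],
  [0,0,0,0,0,0,0],
  [0,0,0,0,0,0,0],
  [0,0,0,0,0,0,0],
  [0,0,0,0,0,0,0],
  [0,0,0,0,0,0,0],
  [0,0,0,0,0,0,0],
])

```text
time_s: 6.55
tcp_pos: [0.5977, -0.0103, 0.032]
eef_rot: [180.0, -0.0, -165.2]
contact_force: [0.5, 0.1, 0.1]
gripper_width: 0.02
gripper_force: 0.0
```

```bash
python3 - <<'E'
from m import *
im=snap('side','c.png');im=cv2.imread('pics/c.png')[140:230,260:380];cv2.imwrite('pics/c1.png',cv2.resize(im,(800,600),interpolation=cv2.INTER_CUBIC))
E
```

```text
(no output)
```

View pics/c1.png

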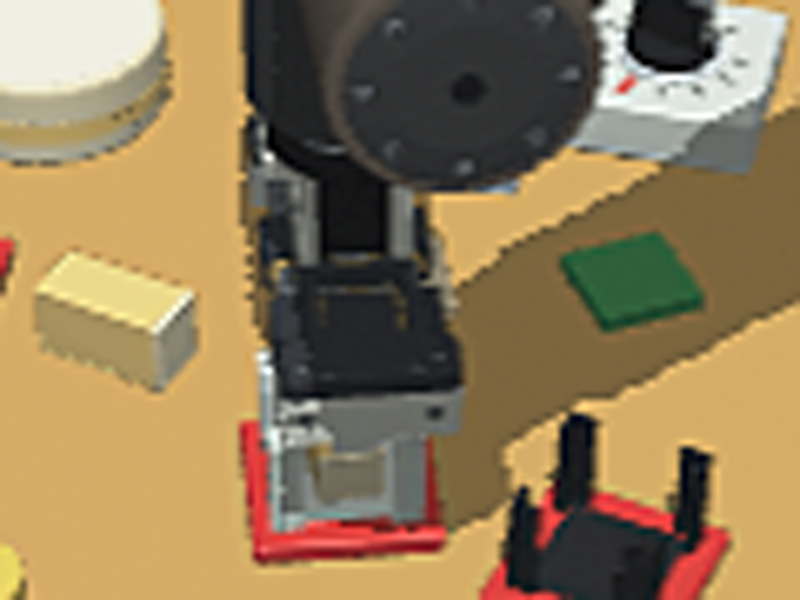

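```bash
python3 - <<'E'
from m import *
c=snap('side');R=c['T'][:3,:3];K=c['camera_matrix'];s=get_state();X=cloud(c)
print(s['tcp_pos'],s['gripper_width'],s['gripper_force'])
def pr(p):
    q=R.T@(np.array(p)-c['T'][:3,3]);t=q[:2]/q[2];t=t*(1+c['k1']*(t@t));return K[:2,:2]@t+K[:2,2]
f=lambda uv:((uv-[260,140])*800/120).round()
T=s['tcp_pos'];r=np.radians(s['eef_rot'][2]);x=np.array([np.cos(r),np.sin(r),0]);y=np.array([np.sin(r),-np.cos(r),0]);
for n,o in dict(tcp=0*x,tipnear=.02*y+[0,0,-.019],bodyfront=.096*y+[0,0,.047],bodyfrontL=.096*y-.039*x+[0,0,.047],bodysideX=.039*y+.096*x+[0,0,.047]).items(): print(n,f(pr(T+o)))
for cx,cy in[(350,475),(380,410),(290,480),(375,360),(350,455),(380,330)]:
    u,v=int(260+cx*.15),int(140+cy*.15);print(cx,cy,X[v,u].round(3),c['frame'][v,u])
E
```

```text
[ 0.5976454  -0.01028503  0.03202902] 0.012090155384790443 0.0
tcp [345. 441.]
tipnear [349. 500.]
bodyfront [367. 507.]
bodyfrontL [278. 513.]
bodysideX [564. 406.]
350 475 [0.595 0.003 0.024] [111 108  91]
380 410 [0.569 0.074 0.131] [106 109 103]
290 480 [0.618 0.03  0.041] [ 99 104 100]
375 360 [0.572 0.075 0.157] [36 38 41]
350 455 [0.594 0.007 0.04 ] [163 158 134]
380 330 [0.575 0.03  0.138] [32 34 37]
```

>>> apply_moves([
  [1,0,0,-0.03,0,0,0],
  [1,0,0,-0.03,0,0,0],
  [1,0,0,-0.018,0,0,0],
  [1,0,0,0,0,0,0],
  [1,0,0,0,0,0,0],
  [1,0,0,0,0,0,0],
  [1,0,0,0,0,0,0],
  [1,0,0,0,0,0,0],
  [1,0,0,0,0,0,0],
  [1,0,0,0,0,0,0],
  [1,0,0,0,0,0,0],
  [1,0,0,0,0,0,0],
  [1,0,0,0,0,0,0],
  [1,0,0,0,0,0,0],
  [1,0,0,0,0,0,0],
])

```text
time_s: 7.9
tcp_pos: [0.5977, -0.0103, 0.1101]
eef_rot: [-180.0, 0.0, -165.2]
contact_force: [0.2, -0.5, 0.3]
gripper_width: 0.0874
gripper_force: 0.0
```

```bash
python3 - <<'E'
from m import *
c=snap('side','d.png');X=cloud(c);s=get_state();print(s['tcp_pos'],s['gripper_width'])
m=(abs(X[...,0]-.59)<.12)&(abs(X[...,1]+.01)<.12)&(X[...,2]>.08)&(X[...,2]<.25)
P=X[m]
for z in np.arange(.08,.25,.01):
    q=P[(P[:,2]>=z)&(P[:,2]<z+.01)]
    if len(q): print(round(z,3),len(q),q[:,:2].min(0).round(3),q[:,:2].max(0).round(3))
cv2.imwrite('pics/d1.png',cv2.resize(cv2.imread('pics/d.png')[90:220,250:390],(700,650),interpolation=cv2.INTER_CUBIC)[:600])
E
```

```text
[ 0.59765938 -0.01025269  0.11008967] 0.08735864270461852
0.12 6 [0.573 0.043] [0.591 0.047]
0.13 23 [0.57  0.041] [0.591 0.052]
0.14 21 [ 0.57  -0.056] [0.609 0.051]
0.15 31 [ 0.57  -0.061] [0.616 0.053]
0.16 41 [ 0.57  -0.058] [0.616 0.054]
0.17 6 [ 0.578 -0.05 ] [0.612 0.06 ]
0.18 3 [0.559 0.067] [0.594 0.076]
0.19 73 [ 0.537 -0.08 ] [0.653 0.083]
0.2 136 [ 0.537 -0.08 ] [0.653 0.087]
0.21 113 [ 0.536 -0.1  ] [0.653 0.091]
0.22 133 [ 0.536 -0.073] [0.652 0.093]
0.23 333 [ 0.537 -0.094] [0.655 0.093]
0.24 65 [ 0.566 -0.039] [0.627 0.014]
```

View pics/d1.png

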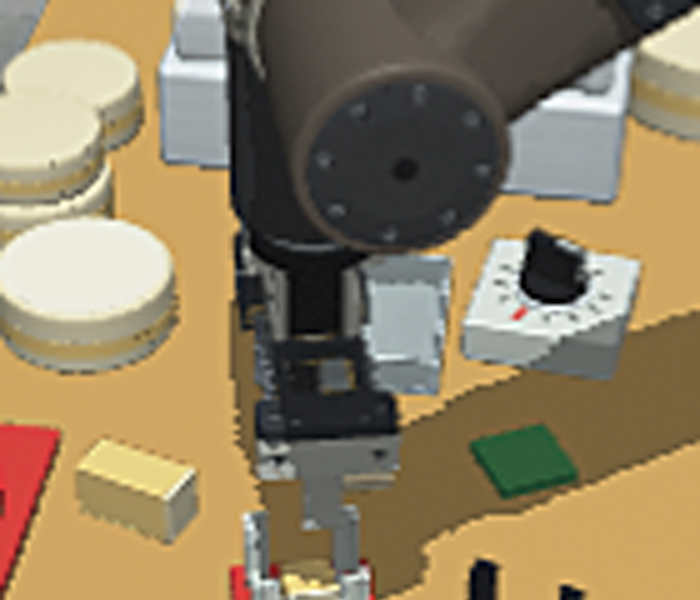

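Side view shows the fingertips at z≈0.124, while the reported TCP (0.110) puts them at 0.091. The tool is therefore really about 33 mm higher than reported, though x and y agree. I'll descend by the camera's height.

>>> apply_moves([
  [1,0,0,0.03,0,0,0],
  [1,0,0,0.03,0,0,0],
  [1,0,0,0.03,0,0,0],
  [1,0,0,0.012,0,0,0],
  [1,0,0,0.003,0,0,0],
  [1,0,0,0,0,0,0],
  [0,0,0,0,0,0,0],
  [0,0,0,0,0,0,0],
  [0,0,0,0,0,0,0],
  [0,0,0,0,0,0,0],
  [0,0,0,0,0,0,0],
  [0,0,0,0,0,0,0],
  [0,0,0,0,0,0,0],
  [0,0,0,0,0,0,0],
  [0,0,0,0,0,0,0],
  [0,0,0,0,0,0,0],
  [0,0,0,0,0,0,0],
  [0,0,0,0,0,0,0],
], newtons=20)

```text
time_s: 9.45
tcp_pos: [0.5977, -0.0103, 0.0051]
eef_rot: [-180.0, -0.0, -165.2]
contact_force: [-0.8, 0.5, 1.1]
gripper_width: 0.033
gripper_force: 19.2
```

```bash
echo '[597.5,-10,5,-165.2]' > cmd.json; python3 plan.py 597.5 -10 85 14.8 604 -313 85 3 604 -313 3 3 604 -313 85 3
```

```text
meas [597.7 -10.3   5.1] [-180.    -0.  -165.2] w 33.0 gf 19.2 t 9.45
cmd [597.5, -10, 5, -165.2]
-> az total -0.0 (rows>=0) shift x,y,z -0.0 0.0 -80.0 rows>=3 yaw -165.2
-> az total 0.1311 (rows>=2) shift x,y,z 9.4 -302.9 -0.0 rows>=8 yaw -177.0
-> az total -0.0 (rows>=0) shift x,y,z -0.0 0.0 82.0 rows>=3 yaw -177.0
-> az total -0.0 (rows>=0) shift x,y,z -0.0 0.0 -82.0 rows>=3 yaw -177.0
```

>>> apply_moves([
  [0,0,0,-0.02,0,0,0],
  [0,0,0,-0.03,0,0,0],
  [0,0,0,-0.03,0,0,0],
  [0,0,0,0,0,0,0.0656],
  [0,0,0,0,0,0,0.0655],
])

```text
time_s: 9.87
tcp_pos: [0.5991, -0.0099, 0.0874]
eef_rot: [179.9, 0.2, -177.2]
contact_force: [0.1, 0.8, -1.0]
gripper_width: 0.0327
gripper_force: 19.2
```

>>> apply_moves([
  [0,0.001,-0.0303,0,0,0,0],
  [0,0.001,-0.0303,0,0,0,0],
  [0,0.001,-0.0303,0,0,0,0],
  [0,0.001,-0.0303,0,0,0,0],
  [0,0.001,-0.0303,0,0,0,0],
  [0,0.001,-0.0303,0,0,0,0],
  [0,0.001,-0.0303,0,0,0,0],
  [0,0.001,-0.0303,0,0,0,0],
  [0,0.001,-0.0303,0,0,0,0],
  [0,0.0004,-0.0302,0,0,0,0],
  [0,0,0,0,0,0,0],
  [0,0,0,0.03,0,0,0],
  [0,0,0,0.03,0,0,0],
  [0,0,0,0.022,0,0,0],
  [0,0,0,0,0,0,0],
  [0,0,0,0,0,0,0],
])

```text
time_s: 11.2
tcp_pos: [0.6033, -0.3131, 0.0021]
eef_rot: [180.0, -0.2, -177.0]
contact_force: [0.3, 0.4, -0.2]
gripper_width: 0.0322
gripper_force: 19.5
```

>>> apply_moves([
  [0.6,0,0,0,0,0,0],
  [0.6,0,0,0,0,0,0],
  [0.6,0,0,0,0,0,0],
  [0.6,0,0,0,0,0,0],
  [0.6,0,0,0,0,0,0],
  [0.6,0,0,-0.02,0,0,0],
  [1,0,0,-0.03,0,0,0],
  [1,0,0,-0.032,0,0,0],
  [1,0,0,0,0,0,0],
])

```text
time_s: 11.95
tcp_pos: [0.6079, -0.3148, 0.0926]
eef_rot: [-179.7, 0.5, -176.9]
contact_force: [1.7, -0.5, 1.7]
gripper_width: 0.0671
gripper_force: 0.0
```

```bash
python3 - <<'E'
from m import *
print(get_state()['tcp_pos'])
OBJ['off']=((.604,-.313),.030,.05,'yel',.015)
for n in('top','side'):
    c=snap(n);print(n)
    for k in ['off','pjig','cp','dp','rp','ca','ra','ajig']: print(k,measure(c,k))
E
python3 plan.py 602.5 176.5 85 58.3 602.5 176.5 -9 58.3 
```

```text
[ 0.60788614 -0.31475673  0.09261591]
top
off None
pjig {'n': 364, 'cen': array([ 0.5948, -0.0096]), 'rect': (599.4, -9.4), 'wh': (87.8, 86.5), 'ang': 14.8, 'z': 0.0102}
cp {'n': 394, 'cen': array([0.6028, 0.1761]), 'rect': (603.0, 176.2), 'wh': (53.9, 54.9), 'ang': 58.3, 'z': 0.0345}
dp None
rp {'n': 94, 'cen': array([0.5234, 0.3275]), 'rect': (523.8, 326.5), 'wh': (19.4, 44.9), 'ang': 1.2, 'z': 0.0163}
ca {'n': 145, 'cen': array([0.6062, 0.3137]), 'rect': (607.3, 317.7), 'wh': (55.8, 54.7), 'ang': 12.3, 'z': 0.0335}
ra {'n': 109, 'cen': array([0.4579, 0.1789]), 'rect': (456.5, 183.2), 'wh': (49.4, 52.5), 'ang': 1.2, 'z': 0.0165}
ajig {'n': 482, 'cen': array([0.4707, 0.0277]), 'rect': (470.6, 28.3), 'wh': (87.4, 87.1), 'ang': 72.9, 'z': 0.0107}
side
off {'n': 23, 'cen': array([ 0.6042, -0.3092]), 'rect': (603.8, -306.3), 'wh': (28.5, 30.2), 'ang': 7.7, 'z': 0.0299}
pjig {'n': 223, 'cen': array([0.6009, 0.0113]), 'rect': (599.8, -3.2), 'wh': (88.9, 97.5), 'ang': 14.3, 'z': 0.0105}
cp {'n': 290, 'cen': array([0.6042, 0.1804]), 'rect': (602.3, 181.9), 'wh': (57.9, 61.4), 'ang': 58.4, '
[... 152 characters left out ...]
rray([0.5241, 0.3298]), 'rect': (523.3, 328.4), 'wh': (18.5, 43.3), 'ang': 8.6, 'z': 0.0173}
ca {'n': 347, 'cen': array([0.61 , 0.325]), 'rect': (611.0, 325.7), 'wh': (53.5, 58.4), 'ang': 10.1, 'z': 0.0353}
ra {'n': 224, 'cen': array([0.4565, 0.1896]), 'rect': (456.0, 190.5), 'wh': (51.0, 60.6), 'ang': 8.6, 'z': 0.0176}
ajig {'n': 302, 'cen': array([0.4677, 0.046 ]), 'rect': (471.4, 34.8), 'wh': (96.3, 89.0), 'ang': 72.6, 'z': 0.0112}
meas [ 605.3 -313.5   87.5] [-179.94    0.24 -177.  ] w 74.9 gf 0.0 t 12.05
cmd [604.0, -313.0, 85.0, -177.0]
-> az total -0.6144 (rows>=8) shift x,y,z -415.7 258.5 -0.0 rows>=13 yaw -121.7
-> az total -0.0 (rows>=0) shift x,y,z -0.0 0.0 94.0 rows>=3 yaw -121.7
```

Offcut is in the tray at about (604,-309). Its round pale cheese neighbour has been knocked (rp is now around x≥0.52), so I'll re-measure that one before picking it. Next is the pale cheese.

>>> apply_moves([
  [1,0,0,0,0,0,-0.0768],
  [1,0,0,0,0,0,-0.0768],
  [1,0,0,0,0,0,-0.0768],
  [1,0,0,0,0,0,-0.0768],
  [1,0,0,0,0,0,-0.0768],
  [1,0,0,0,0,0,-0.0768],
  [1,0,0,0,0,0,-0.0768],
  [1,0,0,0,0,0,-0.0768],
  [1,-0.0297,0.01846,0,0,0,0],
  [1,-0.0297,0.01846,0,0,0,0],
  [1,-0.0297,0.01846,0,0,0,0],
  [1,-0.0297,0.01846,0,0,0,0],
  [1,-0.0297,0.01846,0,0,0,0],
  [1,-0.0297,0.01846,0,0,0,0],
  [1,-0.0297,0.01846,0,0,0,0],
  [1,-0.0297,0.01846,0,0,0,0],
  [1,-0.0297,0.01846,0,0,0,0],
  [1,-0.0297,0.01846,0,0,0,0],
  [1,-0.0297,0.01846,0,0,0,0],
  [1,-0.0297,0.01846,0,0,0,0],
])

```text
time_s: 13.72
tcp_pos: [0.602, 0.1079, 0.0842]
eef_rot: [179.9, -0.1, -121.7]
contact_force: [0.2, -0.2, -0.5]
gripper_width: 0.0873
gripper_force: 0.0
```

>>> apply_moves([
  [1,-0.0297,0.01846,0,0,0,0],
  [1,-0.0297,0.01846,0,0,0,0],
  [1,0,0,0,0,0,0],
  [1,0,0,0.02,0,0,0],
  [1,0,0,0.03,0,0,0],
  [1,0,0,0.03,0,0,0],
  [1,0,0,0.01,0,0,0],
  [1,0,0,0,0,0,0],
  [0.5,0,0,0,0,0,0],
  [0.5,0,0,0,0,0,0],
  [0.5,0,0,0,0,0,0],
  [0.5,0,0,0,0,0,0],
  [0.5,0,0,0,0,0,0],
  [0.5,0,0,0,0,0,0],
  [0.5,0,0,0,0,0,0],
], newtons=8)

```text
time_s: 14.97
tcp_pos: [0.6035, 0.1766, -0.0038]
eef_rot: [-179.9, 0.1, -121.7]
contact_force: [-1.5, -0.7, 6.2]
gripper_width: 0.056
gripper_force: 8.0
```

>>> apply_moves([
  [0.5,0,0,0,0,0,0],
  [0.5,0,0,0,0,0,0],
])

```text
time_s: 15.13
tcp_pos: [0.6035, 0.1766, -0.0038]
eef_rot: [-179.9, 0.1, -121.7]
contact_force: [-0.3, -0.8, 6.6]
gripper_width: 0.056
gripper_force: 8.0
```

```bash
python3 - <<'E'
from m import *
s=get_state();print(s['tcp_pos'],s['contact_force'],s['moment'],s['gripper_width'])
c=snap('side');X=cloud(c);m=(abs(X[...,0]-.60)<.10)&(abs(X[...,1]-.2)<.1)&(X[...,2]>.0)&(X[...,2]<.15)
P=X[m];h=hsv(c)[m];k=h[:,1]<60
P=P[k];h=h[k]
for z in np.arange(.0,.15,.01):
    q=(P[:,2]>=z)&(P[:,2]<z+.01)
    if q.sum(): print(round(z,3),q.sum(),P[q][:,:2].min(0).round(3),P[q][:,:2].max(0).round(3),np.median(h[q],0))
cv2.imwrite('pics/e1.png',cv2.resize(cv2.cvtColor(c['frame'],cv2.COLOR_RGB2BGR)[150:290,220:380],(686,600),interpolation=cv2.INTER_CUBIC))
E
```

```text
[ 0.60352659  0.17662183 -0.00378634] [-0.27984861 -0.82902218  6.60618146] [-0.17854494  0.31156353 -0.04946059] 0.05595555784325373
0.0 25 [0.562 0.187] [0.638 0.298] [ 26.  41. 152.]
0.01 59 [0.567 0.163] [0.643 0.216] [ 25.  46. 154.]
0.02 65 [0.564 0.163] [0.642 0.218] [ 25.  48. 153.]
0.03 214 [0.564 0.143] [0.646 0.3  ] [ 28.   26.  194.5]
0.04 26 [0.563 0.16 ] [0.645 0.211] [ 48.  12. 104.]
0.05 17 [0.565 0.154] [0.648 0.211] [53. 13. 96.]
0.06 5 [0.625 0.156] [0.64  0.169] [ 40.  15. 111.]
0.07 20 [0.516 0.16 ] [0.689 0.253] [ 33.   15.  105.5]
0.08 106 [0.509 0.142] [0.695 0.258] [ 60.   14.5 104. ]
0.09 183 [0.508 0.144] [0.694 0.257] [105.  31.  66.]
0.1 137 [0.504 0.16 ] [0.7   0.259] [105.  31.  66.]
0.11 417 [0.503 0.112] [0.696 0.258] [107.  32.  44.]
0.12 201 [0.503 0.133] [0.692 0.256] [105.  26.  65.]
0.13 87 [0.574 0.164] [0.654 0.206] [ 43.  12. 102.]
0.14 46 [0.574 0.164] [0.654 0.204] [45. 12. 98.]
```

View pics/e1.png

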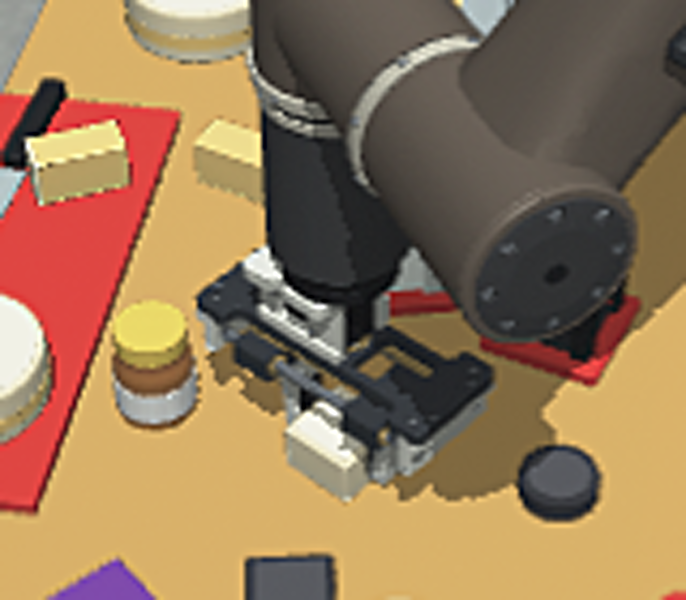

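The side view shows the fingers around the pale cheese, tips nearly at the table (crop (375,480)). The 6.6 N upward force suggests tip contact. I'll release, raise 4 mm, then turn and squeeze across the other axis.

>>> apply_moves([
  [1,0,0,0,0,0,0],
  [1,0,0,0,0,0,0],
  [1,0,0,0,0,0,0],
  [1,0,0,0,0,0,0],
  [1,0,0,0,0,0,0],
])

```text
time_s: 15.6
tcp_pos: [0.6026, 0.1763, -0.0052]
eef_rot: [180.0, -0.0, -121.7]
contact_force: [1.6, -0.3, 0.8]
gripper_width: 0.0835
gripper_force: 0.0
```

>>> apply_moves([
  [1,0,0,-0.004,0,0,0],
  [1,0,0,0,0,0,0],
  [1,0,0,0,0,0,0],
])

```text
time_s: 15.85
tcp_pos: [0.603, 0.1765, -0.0006]
eef_rot: [-180.0, 0.0, -121.7]
contact_force: [0.2, 0.2, -0.6]
gripper_width: 0.0872
gripper_force: 0.0
```

>>> apply_moves([
  [1,0,0,0,0,0,0.0769],
  [1,0,0,0,0,0,0.0769],
  [1,0,0,0,0,0,0.0769],
  [1,0,0,0,0,0,0.0769],
  [1,0,0,0,0,0,0.0769],
  [1,0,0,0,0,0,0.0769],
  [1,0,0,0,0,0,0.0769],
  [1,0,0,0,0,0,0.0769],
  [1,0,0,0,0,0,0.0769],
  [1,0,0,0,0,0,0.0769],
  [1,0,0,0,0,0,0.0769],
  [1,0,0,0,0,0,0.0769],
  [1,0,0,0,0,0,0.0772],
  [0.5,0,0,0,0,0,0],
  [0.5,0,0,0,0,0,0],
  [0.5,0,0,0,0,0,0],
  [0.5,0,0,0,0,0,0],
  [0.5,0,0,0,0,0,0],
  [0.5,0,0,0,0,0,0],
  [0.5,0,0,0,0,0,0],
], newtons=20)

```text
time_s: 17.52
tcp_pos: [0.6029, 0.1764, -0.0009]
eef_rot: [180.0, 0.0, 148.3]
contact_force: [-0.0, -0.4, -0.7]
gripper_width: 0.0558
gripper_force: 20.0
```

```bash
python3 - <<'E'
from m import *
OBJ['pg']=((.598,-.0095),.064,.062,'white',.022);OBJ['ag']=((.4706,.0283),.064,.062,'black',.022)
for n in('top','side'):
    c=snap(n)
    print(n,[measure(c,k) for k in('pg','ag','pjig','ajig','off')])
    # table plane bias via known table points
    X=cloud(c);m=(abs(X[...,0]-.55)<.2)&(abs(X[...,1])<.25)&(abs(X[...,2])<.006);print(np.median(X[m][:,2]))
E
echo '[602.9,176.4,-1,-211.7]' > cmd.json
python3 plan.py 602.9 176.4 89 -211.7 599 -9.6 89 -165.2 599 -9.6 12 -165.2
```

```text
top [{'n': 51, 'cen': array([ 0.5919, -0.0144]), 'rect': (599.5, -10.6), 'wh': (69.8, 70.2), 'ang': 14.0, 'z': 0.0625}, {'n': 25, 'cen': array([0.4729, 0.0332]), 'rect': (470.5, 28.9), 'wh': (67.5, 68.1), 'ang': 73.4, 'z': 0.062}, {'n': 363, 'cen': array([ 0.5946, -0.0096]), 'rect': (599.3, -9.4), 'wh': (88.0, 86.6), 'ang': 14.8, 'z': 0.0101}, {'n': 475, 'cen': array([0.4707, 0.0282]), 'rect': (470.7, 28.7), 'wh': (86.6, 87.2), 'ang': 72.9, 'z': 0.0104}, None]
-0.0014783440315977447
side [None, {'n': 15, 'cen': array([0.449 , 0.0799]), 'rect': (447.9, 79.8), 'wh': (23.1, 8.3), 'ang': 54.2, 'z': 0.0531}, None, {'n': 227, 'cen': array([0.4633, 0.0583]), 'rect': (471.3, 34.3), 'wh': (96.5, 89.6), 'ang': 73.1, 'z': 0.0106}, None]
-0.00033102450129884886
meas [602.9 176.4  -0.9] [1.7999e+02 1.0000e-02 1.4833e+02] w 55.8 gf 20.0 t 17.62
cmd [602.9, 176.4, -1, -211.7]
-> az total -0.0 (rows>=0) shift x,y,z 0.0 0.0 -90.0 rows>=3 yaw -211.7
-> az total -0.5167 (rows>=7) shift x,y,z 51.3 -178.8 -0.0 rows>=5 yaw -165.2
-> az total -0.0 (rows>=0) shift x,y,z -0.0 0.0 77.0 rows>=3 yaw -165.2
```

>>> apply_moves([
  [0.5,0,0,-0.02,0,0,0],
  [0.5,0,0,-0.03,0,0,0],
  [0.5,0,0,-0.03,0,0,0],
  [0.5,0,0,-0.01,0,0,0],
  [0.5,0,0,0,0,0,-0.0738],
  [0.5,0,0,0,0,0,-0.0738],
  [0.5,0,0,0,0,0,-0.0738],
  [0.5,0,0,0,0,0,-0.0738],
  [0.5,0,0,0,0,0,-0.0738],
  [0.5,0,0,0,0,0,-0.0738],
  [0.5,0,0,0,0,0,-0.0739],
  [0.5,0,0,0,0,0,0],
])

```text
time_s: 18.62
tcp_pos: [0.6025, 0.1762, 0.0887]
eef_rot: [-180.0, -0.0, -164.9]
contact_force: [0.4, 0.2, -0.6]
gripper_width: 0.0559
gripper_force: 20.0
```

>>> apply_moves([
  [0.5,0.0085,-0.0298,0,0,0,0],
  [0.5,0.0085,-0.0298,0,0,0,0],
  [0.5,0.0085,-0.0298,0,0,0,0],
  [0.5,0.0085,-0.0298,0,0,0,0],
  [0.5,0.0085,-0.0298,0,0,0,0],
  [0.5,0.0083,-0.0301,0,0,0,0],
  [0.5,0,0,0.015,0,0,0],
  [0.5,0,0,0,0,0,0],
  [0.5,0,0,0,0,0,0],
])

```text
time_s: 19.37
tcp_pos: [0.5987, -0.0102, 0.0734]
eef_rot: [180.0, -0.1, -165.4]
contact_force: [0.7, 0.9, -0.7]
gripper_width: 0.0559
gripper_force: 20.0
```

```bash
python3 - <<'E'
from m import *
c=snap('top','f.png');c2=snap('side','f2.png');print(get_state()['tcp_pos'],get_state()['eef_rot'])
OBJ['pg']=((.599,-.010),.064,.062,'white',.012)
print(measure(c,'pg'),measure(c2,'pg'))
cv2.imwrite('pics/f1.png',cv2.resize(cv2.imread('pics/f2.png')[130:250,250:390],(700,600),interpolation=cv2.INTER_CUBIC))
E
```

```text
[ 0.59966026 -0.00915476  0.07438109] [-1.79992313e+02  5.43252187e-03 -1.65241033e+02]
{'n': 14, 'cen': array([ 0.5701, -0.0238]), 'rect': (569.0, -21.0), 'wh': (5.5, 64.0), 'ang': 17.1, 'z': 0.0615} {'n': 27, 'cen': array([0.6222, 0.0173]), 'rect': (617.8, 13.0), 'wh': (53.7, 91.3), 'ang': 57.0, 'z': 0.0596}
```

View pics/f1.png

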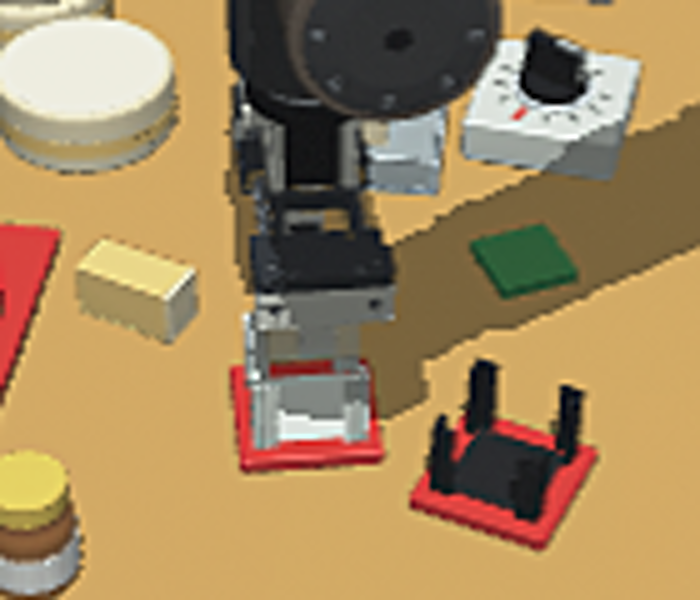

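The cheese hangs centred over the pocket, its lower edge around crop (310,375). Lowering it with a force check.

>>> apply_moves([
  [0.5,0,0,0.01,0,0,0],
  [0.5,0,0,0.005,0,0,0],
  [0.5,0,0,0.005,0,0,0],
  [0.5,0,0,0.005,0,0,0],
  [0.5,0,0,0,0,0,0],
])

```text
time_s: 19.88
tcp_pos: [0.5994, -0.0094, 0.048]
eef_rot: [180.0, -0.0, -165.2]
contact_force: [1.7, 0.4, -2.6]
gripper_width: 0.056
gripper_force: 20.0
```

>>> apply_moves([
  [0.5,0,0,0.005,0,0,0],
  [0.5,0,0,0.008,0,0,0],
  [0.5,0,0,0.008,0,0,0],
  [0.5,0,0,0.008,0,0,0],
  [0.5,0,0,0.005,0,0,0],
  [0.5,0,0,0.002,0,0,0],
  [0.5,0,0,0,0,0,0],
  [0.5,0,0,0,0,0,0],
])

```text
time_s: 20.55
tcp_pos: [0.5995, -0.0098, 0.0128]
eef_rot: [180.0, -0.0, -165.2]
contact_force: [2.4, 0.3, -4.2]
gripper_width: 0.0559
gripper_force: 20.0
```

>>> apply_moves([
  [0.5,0,0,0.001,0,0,0],
  [0.5,0,0,0,0,0,0],
  [1,0,0,0,0,0,0],
  [1,0,0,0,0,0,0],
  [1,0,0,0,0,0,0],
  [1,0,0,0,0,0,0],
  [1,0,0,0,0,0,0],
  [1,0,0,-0.02,0,0,0],
  [1,0,0,-0.03,0,0,0],
  [1,0,0,-0.03,0,0,0],
  [1,0,0,0,0,0,0],
  [1,0,0,0,0,0,0],
])

```text
time_s: 21.55
tcp_pos: [0.6007, -0.0095, 0.0942]
eef_rot: [180.0, 0.2, -165.2]
contact_force: [-0.3, -0.0, -0.4]
gripper_width: 0.0876
gripper_force: 0.0
```

```bash
python3 - <<'E'
from m import *
OBJ['inp']=((.5993,-.0098),.048,.042,'white',.006)
for n in('top','side'):
    c=snap(n);print(n,[measure(c,k) for k in('inp','dp','ca','ra')])
s=get_state();p=s['tcp_pos']*1e3;import json;json.dump([599.3,-9.9,float(round(p[2])),-165.2],open('cmd.json','w'))
E
python3 plan.py 597.8 -166 91 16.5 597.8 -166 -5 16.5
```

```text
top [{'n': 56, 'cen': array([ 0.5746, -0.0143]), 'rect': (574.8, -15.7), 'wh': (9.0, 52.9), 'ang': 11.8, 'z': 0.0462}, {'n': 366, 'cen': array([ 0.5978, -0.1666]), 'rect': (597.9, -166.9), 'wh': (54.4, 54.3), 'ang': 16.3, 'z': 0.0084}, None, {'n': 65, 'cen': array([0.4627, 0.1676]), 'rect': (461.9, 167.7), 'wh': (51.7, 21.7), 'ang': 24.2, 'z': 0.0163}]
side [{'n': 53, 'cen': array([0.5974, 0.0101]), 'rect': (603.4, -2.8), 'wh': (60.2, 58.8), 'ang': 13.7, 'z': 0.0475}, None, {'n': 351, 'cen': array([0.6099, 0.3252]), 'rect': (611.0, 325.7), 'wh': (53.5, 58.4), 'ang': 10.1, 'z': 0.0353}, {'n': 223, 'cen': array([0.4564, 0.1894]), 'rect': (456.2, 188.7), 'wh': (51.0, 56.9), 'ang': 8.6, 'z': 0.0176}]
meas [598.9  -9.8  91.7] [ 1.7998e+02 -3.0000e-02 -1.6522e+02] w 87.7 gf 0.0 t 21.65
cmd [599.3, -9.9, 92.0, -165.2]
-> az total -0.0189 (rows>=1) shift x,y,z 45.8 -149.2 1.0 rows>=5 yaw -163.5
-> az total -0.0 (rows>=0) shift x,y,z -0.0 0.0 96.0 rows>=3 yaw -163.5
```

>>> apply_moves([
  [1,0,0,0,0,0,-0.0189],
  [1,0.00916,-0.02984,0.0,0,0,0],
  [1,0.00916,-0.02984,0.0,0,0,0],
  [1,0.00916,-0.02984,0.0,0,0,0],
  [1,0.00916,-0.02984,0.0,0,0,0],
  [1,0.00916,-0.02984,0.001,0,0,0],
  [1,0,0,0.02,0,0,0],
  [1,0,0,0.03,0,0,0],
  [1,0,0,0.025,0,0,0],
  [1,0,0,0.0185,0,0,0],
  [1,0,0,0,0,0,0],
  [0.5,0,0,0,0,0,0],
  [0.5,0,0,0,0,0,0],
  [0.5,0,0,0,0,0,0],
  [0.5,0,0,0,0,0,0],
  [0.5,0,0,0,0,0,0],
  [0.5,0,0,0,0,0,0],
  [0.5,0,0,0,0,0,0],
  [0.5,0,0,0,0,0,0],
], newtons=6)

```text
time_s: 23.23
tcp_pos: [0.598, -0.1658, -0.0021]
eef_rot: [-180.0, 0.0, -163.5]
contact_force: [0.1, 0.4, 0.1]
gripper_width: 0.0448
gripper_force: 0.0
```

>>> apply_moves([
  [1,0,0,0,0,0,0],
  [1,0,0,0,0,0,0],
  [1,0,0,0,0,0,0],
  [1,0,0,0,0,0,0],
  [1,0,0,0,0,0,0],
  [1,0,0,0,0,0,0],
  [1,0,0,0.004,0,0,0],
  [1,0,0,0.003,0,0,0],
  [1,0,0,0,0,0,0],
  [0.55,0,0,0,0,0,0],
  [0.55,0,0,0,0,0,0],
  [0.55,0,0,0,0,0,0],
  [0.55,0,0,0,0,0,0],
  [0.55,0,0,0,0,0,0],
  [0.55,0,0,0,0,0,0],
  [0.55,0,0,0,0,0,0],
  [0.55,0,0,0,0,0,0],
])

```text
time_s: 24.65
tcp_pos: [0.5979, -0.1659, -0.0093]
eef_rot: [-180.0, 0.0, -163.5]
contact_force: [-0.5, 0.3, 0.4]
gripper_width: 0.0559
gripper_force: 6.0
```

>>> apply_moves([
  [1,0,0,0,0,0,0],
  [1,0,0,0,0,0,0],
  [1,0,0,0,0,0,0],
  [1,0,0,0,0,0,0],
  [1,0,0,0,0,0,0],
  [1,0,0,0.002,0,0,0],
  [1,0,0,0,0,0,-0.0769],
  [1,0,0,0,0,0,-0.0769],
  [1,0,0,0,0,0,-0.0769],
  [1,0,0,0,0,0,-0.0769],
  [1,0,0,0,0,0,-0.0769],
  [1,0,0,0,0,0,-0.0769],
  [1,0,0,0,0,0,-0.0769],
  [1,0,0,0,0,0,-0.0769],
  [1,0,0,0,0,0,-0.0769],
  [1,0,0,0,0,0,-0.0769],
  [1,0,0,0,0,0,-0.0769],
  [1,0,0,0,0,0,-0.0769],
  [1,0,0,0,0,0,-0.0772],
  [1,0,0,0,0,0,0],
])

```text
time_s: 26.32
tcp_pos: [0.5979, -0.1659, -0.0116]
eef_rot: [180.0, 0.0, -73.2]
contact_force: [0.1, 0.3, -0.1]
gripper_width: 0.0878
gripper_force: 0.0
```

>>> apply_moves([
  [0.55,0,0,0,0,0,0],
  [0.55,0,0,0,0,0,0],
  [0.55,0,0,0,0,0,0],
  [0.55,0,0,0,0,0,0],
  [0.55,0,0,0,0,0,0],
  [0.55,0,0,0,0,0,0],
  [0.55,0,0,0,0,0,0],
  [0.55,0,0,0,0,0,0],
], newtons=15)

```text
time_s: 26.98
tcp_pos: [0.5979, -0.1658, -0.0114]
eef_rot: [-180.0, -0.0, -73.5]
contact_force: [-0.2, 0.7, -0.7]
gripper_width: 0.056
gripper_force: 15.0
```

```bash
python3 - <<'E'
import json;json.dump([598,-166,-11.5,-73.5],open('cmd.json','w'))
E
python3 plan.py 598 -166 90 -75.2 599.4 -9.8 90 -75.2 599.4 -9.8 37.5 -75.2
```

```text
meas [ 597.9 -165.8  -11.4] [-180.     -0.    -73.52] w 56.0 gf 15.0 t 26.98
cmd [598, -166, -11.5, -73.5]
-> az total 0.0189 (rows>=1) shift x,y,z 0.0 -0.0 -101.5 rows>=3 yaw -75.2
-> az total -0.0 (rows>=0) shift x,y,z -150.7 -41.3 -0.0 rows>=5 yaw -75.2
-> az total -0.0 (rows>=0) shift x,y,z 0.0 -0.0 52.5 rows>=2 yaw -75.2
```

>>> apply_moves([
  [0.55,0,0,-0.0215,0,0,0],
  [0.55,0,0,-0.03,0,0,0],
  [0.55,0,0,-0.03,0,0,0],
  [0.55,0,0,-0.02,0,0,0],
  [0.55,0,0,0,0,0,0.0189],
  [0.55,-0.0251,-0.0069,0,0,0,0],
  [0.55,-0.0251,-0.0069,0,0,0,0],
  [0.55,-0.0251,-0.0069,0,0,0,0],
  [0.55,-0.0251,-0.0069,0,0,0,0],
  [0.55,-0.0251,-0.0069,0,0,0,0],
  [0.55,-0.0252,-0.0068,0,0,0,0],
  [0.55,0,0,0,0,0,0],
  [0.55,0,0,0.015,0,0,0],
  [0.55,0,0,0,0,0,0],
  [0.55,0,0,0,0,0,0],
])

```text
time_s: 28.23
tcp_pos: [0.5985, -0.0098, 0.0745]
eef_rot: [179.9, 0.0, -75.2]
contact_force: [-0.6, -0.2, 0.6]
gripper_width: 0.0557
gripper_force: 15.0
```

>>> apply_moves([
  [0.55,0,-0.0004,0.01,0,0,0],
  [0.55,0,0,0.01,0,0,0],
  [0.55,0,0,0.01,0,0,0],
  [0.55,0,0,0.005,0,0,0],
  [0.55,0,0,0.002,0,0,0],
  [0.55,0,0,0,0,0,0],
  [0.55,0,0,0,0,0,0],
  [0.55,0,0,0,0,0,0],
])

```text
time_s: 28.9
tcp_pos: [0.6, -0.0095, 0.0382]
eef_rot: [-180.0, -0.0, -75.2]
contact_force: [2.3, 0.4, -2.4]
gripper_width: 0.0558
gripper_force: 15.0
```

>>> apply_moves([
  [0.55,0,0,0.001,0,0,0],
  [0.55,0,0,0,0,0,0],
  [1,0,0,0,0,0,0],
  [1,0,0,0,0,0,0],
  [1,0,0,0,0,0,0],
  [1,0,0,0,0,0,0],
  [1,0,0,0,0,0,0],
  [1,0,0,-0.02,0,0,0],
  [1,0,0,-0.03,0,0,0],
  [1,0,0,-0.005,0,0,0],
  [1,0,0,0,0,0,0],
  [1,0,0,0,0,0,0],
])

```text
time_s: 29.9
tcp_pos: [0.5997, -0.0094, 0.0923]
eef_rot: [-179.9, 0.0, -75.2]
contact_force: [0.4, 0.2, -0.1]
gripper_width: 0.0875
gripper_force: 0.0
```

```bash
python3 - <<'E'
from m import *
OBJ['ind']=((.5993,-.0098),.058,.042,'wood',.006)
OBJ['rp']=((.525,.327),.018,.06,'white',.009)
for n in('top','side'):
    c=snap(n);print(n,[measure(c,k) for k in('ind','rp','ca','ra','cp')])
E
python3 plan.py 599.4 -9.8 92 -75.2
```

```text
top [{'n': 32, 'cen': array([ 0.5743, -0.0192]), 'rect': (573.7, -10.9), 'wh': (8.5, 58.8), 'ang': 6.3, 'z': 0.0569}, None, None, {'n': 66, 'cen': array([0.4623, 0.1673]), 'rect': (461.9, 167.7), 'wh': (51.7, 21.7), 'ang': 24.2, 'z': 0.0163}, None]
side [{'n': 63, 'cen': array([0.6137, 0.0007]), 'rect': (609.3, 3.1), 'wh': (48.2, 81.1), 'ang': 54.5, 'z': 0.0578}, {'n': 286, 'cen': array([0.5408, 0.3348]), 'rect': (540.1, 334.2), 'wh': (52.6, 56.3), 'ang': 43.0, 'z': 0.0172}, {'n': 347, 'cen': array([0.6099, 0.3253]), 'rect': (611.0, 325.7), 'wh': (53.5, 58.3), 'ang': 10.1, 'z': 0.0352}, {'n': 221, 'cen': array([0.456 , 0.1892]), 'rect': (456.2, 188.7), 'wh': (51.0, 56.9), 'ang': 8.6, 'z': 0.0179}, None]
meas [599.   -9.6  91.2] [ 1.7992e+02  1.0000e-02 -7.5210e+01] w 87.7 gf 0.0 t 30.0
cmd [599.4, -9.8, 37.5, -75.2]
-> az total -0.0 (rows>=0) shift x,y,z 0.0 -0.0 -54.5 rows>=2 yaw -75.2
```

Divider lies flat in the pocket (z 0.058). The knocked pale round is now about 70 mm from the ash cheese, leaving no room for fingers along x, so I take the ash cheese first.

```bash
python3 plan.py 608.3 317.8 92 12 608.3 317.8 -2 12
```

```text
meas [599.   -9.6  91.2] [ 1.7992e+02  1.0000e-02 -7.5210e+01] w 87.7 gf 0.0 t 30.0
cmd [599.4, -9.8, 92.0, -75.2]
-> az total -0.9689 (rows>=13) shift x,y,z 76.8 -318.6 -0.0 rows>=9 yaw 12.0
-> az total -0.0 (rows>=1) shift x,y,z 0.0 0.0 94.0 rows>=3 yaw 12.0
```

>>> apply_moves([
  [1,0,0,0,0,0,-0.0745],
  [1,0,0,0,0,0,-0.0745],
  [1,0,0,0,0,0,-0.0745],
  [1,0,0,0,0,0,-0.0745],
  [1,0,0,0,0,0,-0.0745],
  [1,0,0,0,0,0,-0.0745],
  [1,0,0,0,0,0,-0.0745],
  [1,0,0,0,0,0,-0.0745],
  [1,0,0,0,0,0,-0.0745],
  [1,0,0,0,0,0,-0.0745],
  [1,0,0,0,0,0,-0.0745],
  [1,0,0,0,0,0,-0.0745],
  [1,0,0,0,0,0,-0.0749],
  [1,0.0077,-0.0319,0,0,0,0],
  [1,0.0077,-0.0319,0,0,0,0],
  [1,0.0077,-0.0319,0,0,0,0],
  [1,0.0077,-0.0319,0,0,0,0],
  [1,0.0077,-0.0319,0,0,0,0],
])

```text
time_s: 31.5
tcp_pos: [0.6034, 0.1556, 0.0908]
eef_rot: [180.0, 0.1, 12.0]
contact_force: [0.7, -0.1, -0.2]
gripper_width: 0.0877
gripper_force: 0.0
```

>>> apply_moves([
  [1,0.0077,-0.0319,0,0,0,0],
  [1,0.0077,-0.0319,0,0,0,0],
  [1,0.0077,-0.0319,0,0,0,0],
  [1,0.0077,-0.0319,0,0,0,0],
  [1,0.0075,-0.0315,0,0,0,0],
  [1,0,0,0,0,0,0],
  [1,0,0,0.025,0,0,0],
  [1,0,0,0.03,0,0,0],
  [1,0,0,0.03,0,0,0],
  [1,0,0,0.009,0,0,0],
  [0.55,0,0,0,0,0,0],
  [0.55,0,0,0,0,0,0],
  [0.55,0,0,0,0,0,0],
  [0.55,0,0,0,0,0,0],
  [0.55,0,0,0,0,0,0],
  [0.55,0,0,0,0,0,0],
  [0.55,0,0,0,0,0,0],
  [0.55,0,0,0,0,0,0],
], newtons=20)

```text
time_s: 33.0
tcp_pos: [0.6094, 0.3189, -0.0002]
eef_rot: [-179.9, -0.1, 12.0]
contact_force: [-1.0, 0.9, 5.9]
gripper_width: 0.056
gripper_force: 20.0
```

>>> apply_moves([
  [0.55,0,0,-0.012,0,0,0],
  [0.55,0,0,0,0,0,0],
  [0.55,-0.0065,0.03,0,0,0,0],
  [0.55,-0.0065,0.03,0,0,0,0],
  [0.55,0,0,0,0,0,0],
  [0.55,0,0,0.006,0,0,0],
  [0.55,0,0,0.0035,0,0,0],
  [0.55,0,0,0,0,0,0],
  [0.55,0,0,0,0,0,0],
])

```text
time_s: 33.75
tcp_pos: [0.6081, 0.2572, 0.0001]
eef_rot: [180.0, 0.0, 12.0]
contact_force: [-0.3, 0.3, -1.2]
gripper_width: 0.0556
gripper_force: 20.0
```

```bash
python3 - <<'E'
from m import *
c=snap('side','g.png');X=cloud(c);s=get_state();print(s['tcp_pos'],s['contact_force'],s['joint_torque'],s['gripper_width'])
cv2.imwrite('pics/g1.png',cv2.resize(cv2.imread('pics/g.png')[200:320,200:360],(800,600),interpolation=cv2.INTER_CUBIC))
E
```

```text
[6.08161913e-01 2.57357818e-01 1.61564533e-04] [-0.64907563  0.67035864 -1.79249229] [-2.26379209e-01 -6.46872640e+01  2.27001965e+01  5.45969412e+00
  9.45690041e-02 -2.74513528e-03] 0.05552606857974722
```

View pics/g1.png

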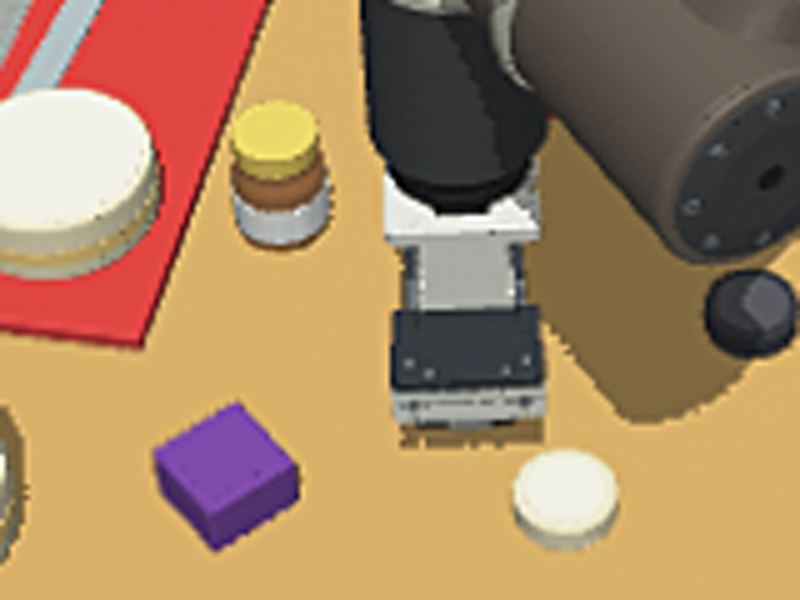

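The ash cheese is in the grip (hidden under the gripper at crop (470,430)), and the pale round lies clear at (565,495). Now re-squeezing across the other axis.

>>> apply_moves([
  [0.55,0,0,0.001,0,0,0],
  [1,0,0,0,0,0,0],
  [1,0,0,0,0,0,0],
  [1,0,0,0,0,0,0],
  [1,0,0,0,0,0,0],
  [1,0,0,0,0,0,0],
  [1,0,0,0,0,0,0],
  [1,0,0,0,0,0,0.0769],
  [1,0,0,0,0,0,0.0769],
  [1,0,0,0,0,0,0.0769],
  [1,0,0,0,0,0,0.0769],
  [1,0,0,0,0,0,0.0769],
  [1,0,0,0,0,0,0.0769],
  [1,0,0,0,0,0,0.0769],
  [1,0,0,0,0,0,0.0769],
  [1,0,0,0,0,0,0.0769],
  [1,0,0,0,0,0,0.0769],
  [1,0,0,0,0,0,0.0769],
  [1,0,0,0,0,0,0.0769],
  [1,0,0,0,0,0,0.0772],
])

```text
time_s: 35.47
tcp_pos: [0.6084, 0.2567, -0.0004]
eef_rot: [-180.0, 0.0, -78.3]
contact_force: [-0.1, 0.6, -0.5]
gripper_width: 0.0874
gripper_force: 0.0
```

>>> apply_moves([
  [1,0,0,0,0,0,0],
  [0.55,0,0,0,0,0,0],
  [0.55,0,0,0,0,0,0],
  [0.55,0,0,0,0,0,0],
  [0.55,0,0,0,0,0,0],
  [0.55,0,0,0,0,0,0],
  [0.55,0,0,0,0,0,0],
  [0.55,0,0,0,0,0,0],
  [0.55,0,0,0,0,0,0],
])

```text
time_s: 36.22
tcp_pos: [0.6085, 0.2568, -0.0004]
eef_rot: [-180.0, 0.0, -78.0]
contact_force: [1.0, 0.4, -0.7]
gripper_width: 0.0558
gripper_force: 20.0
```

```bash
python3 - <<'E'
from m import *
import json
p=get_state()['tcp_pos']*1e3;json.dump([p[0],p[1],p[2],-78.],open('cmd.json','w'))
c=snap('top');print(measure(c,'ajig'))
E
python3 plan.py 608.3 257.8 90 -107.1 470.6 28.8 90 -107.1
```

```text
{'n': 480, 'cen': array([0.4702, 0.0284]), 'rect': (470.4, 28.8), 'wh': (86.6, 87.9), 'ang': 72.9, 'z': 0.0106}
meas [ 6.085e+02  2.568e+02 -4.000e-01] [-1.7998e+02  1.0000e-02 -7.7990e+01] w 55.8 gf 20.0 t 36.27
cmd [608.5151627207877, 256.8098674369777, -0.362145957383396, -78.0]
-> az total 0.3233 (rows>=5) shift x,y,z -0.9 0.5 -90.4 rows>=3 yaw -107.1
-> az total -0.0 (rows>=0) shift x,y,z 259.4 64.3 -0.0 rows>=8 yaw -107.1
```

>>> apply_moves([
  [0.55,0,0,-0.02,0,0,0],
  [0.55,0,0,-0.03,0,0,0],
  [0.55,0,0,-0.03,0,0,0],
  [0.55,0,0,-0.01,0,0,0],
  [0.55,0,0,0,0,0,0.0647],
  [0.55,0,0,0,0,0,0.0647],
  [0.55,0,0,0,0,0,0.0647],
  [0.55,0,0,0,0,0,0.0646],
  [0.55,0,0,0,0,0,0.0646],
  [0.55,0.0287,0.0072,0,0,0,0],
  [0.55,0.0287,0.0072,0,0,0,0],
  [0.55,0.0287,0.0072,0,0,0,0],
  [0.55,0.0287,0.0072,0,0,0,0],
  [0.55,0.0287,0.0072,0,0,0,0],
  [0.55,0.0287,0.0072,0,0,0,0],
  [0.55,0.0287,0.0072,0,0,0,0],
  [0.55,0.0287,0.0072,0,0,0,0],
  [0.55,0.0291,0.0072,0,0,0,0],
  [0.55,0,0,0.01,0,0,0],
  [0.55,0,0,0,0,0,0],
])

```text
time_s: 37.93
tcp_pos: [0.4684, 0.027, 0.0785]
eef_rot: [179.9, -0.0, -107.2]
contact_force: [0.1, 0.2, -1.5]
gripper_width: 0.0558
gripper_force: 20.0
```

>>> apply_moves([
  [0.55,0,0,0,0,0,0],
  [0.55,0,0,0,0,0,0],
])

```text
time_s: 38.1
tcp_pos: [0.4709, 0.029, 0.0798]
eef_rot: [-180.0, 0.0, -107.1]
contact_force: [0.6, 0.2, -1.4]
gripper_width: 0.0557
gripper_force: 20.0
```

>>> apply_moves([
  [0.55,0,0,0.01,0,0,0],
  [0.55,0,0,0.007,0,0,0],
  [0.55,0,0,0.005,0,0,0],
  [0.55,0,0,0.005,0,0,0],
  [0.55,0,0,0.005,0,0,0],
  [0.55,0,0,0,0,0,0],
])

```text
time_s: 38.6
tcp_pos: [0.47, 0.0285, 0.0466]
eef_rot: [179.9, -0.1, -107.1]
contact_force: [0.2, -0.2, -1.6]
gripper_width: 0.0559
gripper_force: 20.0
```

>>> apply_moves([
  [0.55,0,0,0.008,0,0,0],
  [0.55,0,0,0.008,0,0,0],
  [0.55,0,0,0.008,0,0,0],
  [0.55,0,0,0.006,0,0,0],
  [0.55,0,0,0.003,0,0,0],
  [0.55,0,0,0.0015,0,0,0],
  [0.55,0,0,0,0,0,0],
  [0.55,0,0,0,0,0,0],
])

```text
time_s: 39.27
tcp_pos: [0.4704, 0.0285, 0.0131]
eef_rot: [180.0, -0.0, -107.1]
contact_force: [-0.1, 0.2, -1.9]
gripper_width: 0.0556
gripper_force: 20.0
```

>>> apply_moves([
  [0.55,0,0,0.0015,0,0,0],
  [0.55,0,0,0.001,0,0,0],
  [0.55,0,0,0,0,0,0],
  [1,0,0,0,0,0,0],
  [1,0,0,0,0,0,0],
  [1,0,0,0,0,0,0],
  [1,0,0,0,0,0,0],
  [1,0,0,0,0,0,0],
  [1,0,0,-0.02,0,0,0],
  [1,0,0,-0.03,0,0,0],
  [1,0,0,-0.03,0,0,0],
  [1,0,0,0,0,0,0],
  [1,0,0,0,0,0,0],
])

```text
time_s: 40.35
tcp_pos: [0.4716, 0.0291, 0.0923]
eef_rot: [-179.8, 0.2, -107.1]
contact_force: [-0.4, -0.8, -0.6]
gripper_width: 0.0874
gripper_force: 0.0
```

```bash
python3 - <<'E'
from m import *
import json
OBJ['ina']=((.4705,.0285),.048,.042,'black',.006)
OBJ['rp']=((.54,.33),.018,.042,'white',.008);OBJ['ind']=((.5993,-.0098),.058,.042,'wood',.006)
for n in('top','side'):
    c=snap(n);print(n,[measure(c,k) for k in('ina','rp','ra','ind')])
p=get_state()['tcp_pos']*1e3;json.dump([470.6,28.7,p[2],-107.1],open('cmd.json','w'))
E
python3 plan.py 540 330.4 92 -90 540 330.4 -4 -90
```

```text
top [None, {'n': 296, 'cen': array([0.5391, 0.3295]), 'rect': (539.1, 328.6), 'wh': (50.2, 53.7), 'ang': 1.2, 'z': 0.0164}, None, {'n': 387, 'cen': array([ 0.6005, -0.0114]), 'rect': (601.9, -10.6), 'wh': (63.6, 69.2), 'ang': 11.2, 'z': 0.0564}]
side [{'n': 239, 'cen': array([0.4695, 0.0305]), 'rect': (467.1, 33.0), 'wh': (68.3, 68.2), 'ang': 76.7, 'z': 0.0477}, {'n': 286, 'cen': array([0.5407, 0.3347]), 'rect': (539.9, 334.1), 'wh': (52.9, 56.4), 'ang': 8.7, 'z': 0.0168}, {'n': 217, 'cen': array([0.4563, 0.1886]), 'rect': (456.2, 188.7), 'wh': (51.0, 56.9), 'ang': 8.6, 'z': 0.0172}, {'n': 242, 'cen': array([ 0.5989, -0.0067]), 'rect': (600.1, -9.1), 'wh': (67.7, 74.3), 'ang': 18.3, 'z': 0.0578}]
meas [469.9  28.4  90.3] [ 179.98    0.   -107.11] w 87.2 gf 0.0 t 40.45
cmd [470.6, 28.7, 90.27532209024491, -107.1]
-> az total -0.19 (rows>=3) shift x,y,z -301.7 -69.4 -1.7 rows>=9 yaw -90.0
-> az total -0.0 (rows>=0) shift x,y,z 0.0 -0.0 96.0 rows>=3 yaw -90.0
```

>>> apply_moves([
  [1,0,0,0,0,0,-0.0634],
  [1,0,0,0,0,0,-0.0633],
  [1,0,0,0,0,0,-0.0633],
  [1,-0.0301,-0.0069,0,0,0,0],
  [1,-0.0301,-0.0069,0,0,0,0],
  [1,-0.0301,-0.0069,0,0,0,0],
  [1,-0.0301,-0.0069,0,0,0,0],
  [1,-0.0301,-0.0069,0,0,0,0],
  [1,-0.0301,-0.0069,0,0,0,0],
  [1,-0.0301,-0.0069,0,0,0,0],
  [1,-0.0301,-0.0069,0,0,0,0],
  [1,-0.0301,-0.0069,0,0,0,0],
  [1,-0.03,-0.0066,0,0,0,0],
  [1,0,0,0,0,0,0],
  [1,0,0,0.02,0,0,0],
  [1,0,0,0.03,0,0,0],
  [1,0,0,0.03,0,0,0],
  [1,0,0,0.0133,0,0,0],
  [1,0,0,0,0,0,0],
])

```text
time_s: 42.03
tcp_pos: [0.5362, 0.3266, -0.0082]
eef_rot: [179.6, -0.4, -90.0]
contact_force: [-0.1, -1.6, -0.8]
gripper_width: 0.0877
gripper_force: 0.0
```

>>> apply_moves([
  [0.55,0,0,0,0,0,0],
  [0.55,0,0,0,0,0,0],
  [0.55,0,0,0,0,0,0],
  [0.55,0,0,0,0,0,0],
  [0.55,0,0,0,0,0,0],
  [0.55,0,0,0,0,0,0],
  [0.55,0,0,0,0,0,0],
  [0.55,0,0,0,0,0,0],
], newtons=6)

```text
time_s: 42.7
tcp_pos: [0.5397, 0.3299, -0.0017]
eef_rot: [-179.9, 0.1, -90.0]
contact_force: [-0.1, 0.8, 7.1]
gripper_width: 0.0554
gripper_force: 6.0
```

>>> apply_moves([
  [1,0,0,0,0,0,0],
  [1,0,0,0,0,0,0],
  [1,0,0,-0.003,0,0,0],
  [1,0,0,0,0,0,0],
  [1,0,0,0,0,0,0],
  [1,0,0,0,0,0,0],
  [1,0,0,0,0,0,0.0769],
  [1,0,0,0,0,0,0.0769],
  [1,0,0,0,0,0,0.0769],
  [1,0,0,0,0,0,0.0769],
  [1,0,0,0,0,0,0.0769],
  [1,0,0,0,0,0,0.0769],
  [1,0,0,0,0,0,0.0769],
  [1,0,0,0,0,0,0.0769],
  [1,0,0,0,0,0,0.0769],
  [1,0,0,0,0,0,0.0769],
  [1,0,0,0,0,0,0.0769],
  [1,0,0,0,0,0,0.0769],
  [1,0,0,0,0,0,0.0772],
  [1,0,0,0,0,0,0],
])

```text
time_s: 44.37
tcp_pos: [0.5389, 0.3293, 0.0001]
eef_rot: [-180.0, -0.0, 179.7]
contact_force: [0.9, 0.8, 0.0]
gripper_width: 0.0874
gripper_force: 0.0
```

>>> apply_moves([
  [0.55,0,0,0,0,0,0],
  [0.55,0,0,0,0,0,0],
  [0.55,0,0,0,0,0,0],
  [0.55,0,0,0,0,0,0],
  [0.55,0,0,0,0,0,0],
  [0.55,0,0,0,0,0,0],
  [0.55,0,0,0,0,0,0],
  [0.55,0,0,0,0,0,0],
], newtons=15)

```text
time_s: 45.03
tcp_pos: [0.5391, 0.3294, 0.0003]
eef_rot: [180.0, 0.0, -180.0]
contact_force: [0.3, 0.0, -0.1]
gripper_width: 0.0547
gripper_force: 15.0
```

```bash
python3 - <<'E'
from m import *
import json
p=get_state()['tcp_pos']*1e3;json.dump([p[0],p[1],p[2],-180.],open('cmd.json','w'))
E
python3 plan.py 539.4 329.6 105 -165.2 599.4 -9.7 105 -165.2
```

```text
meas [5.391e+02 3.294e+02 3.000e-01] [ 180.      0.   -179.98] w 54.7 gf 15.0 t 45.03
cmd [539.073143953589, 329.4368437032704, 0.25824655158498966, -180.0]
-> az total -0.1644 (rows>=3) shift x,y,z -0.4 0.1 -104.7 rows>=3 yaw -165.2
-> az total -0.0 (rows>=0) shift x,y,z 28.7 -343.4 -0.0 rows>=10 yaw -165.2
```

>>> apply_moves([
  [0.55,0,0,-0.02,0,0,0],
  [0.55,0,0,-0.03,0,0,0],
  [0.55,0,0,-0.03,0,0,0],
  [0.55,0,0,-0.02,0,0,0],
  [0.55,0,0,0,0,0,-0.0548],
  [0.55,0,0,0,0,0,-0.0548],
  [0.55,0,0,0,0,0,-0.0548],
  [0.55,0.0026,-0.0312,0,0,0,0],
  [0.55,0.0026,-0.0312,0,0,0,0],
  [0.55,0.0026,-0.0312,0,0,0,0],
  [0.55,0.0026,-0.0312,0,0,0,0],
  [0.55,0.0026,-0.0312,0,0,0,0],
  [0.55,0.0026,-0.0312,0,0,0,0],
  [0.55,0.0026,-0.0312,0,0,0,0],
  [0.55,0.0026,-0.0312,0,0,0,0],
  [0.55,0.0026,-0.0312,0,0,0,0],
  [0.55,0.0026,-0.0312,0,0,0,0],
  [0.55,0.0023,-0.0312,0,0,0,0],
  [0.55,0,0,0.015,0,0,0],
  [0.55,0,0,0.01,0,0,0],
])

```text
time_s: 46.7
tcp_pos: [0.5992, -0.0114, 0.0747]
eef_rot: [180.0, 0.0, -165.4]
contact_force: [-0.1, -0.3, -0.4]
gripper_width: 0.0547
gripper_force: 15.0
```

>>> apply_moves([
  [0.55,0,0,0.005,0,0,0],
  [0.55,0,0,0,0,0,0],
  [0.55,0,0,0,0,0,0],
  [0.55,0,0,0,0,0,0],
])

```text
time_s: 47.03
tcp_pos: [0.5996, -0.0087, 0.0707]
eef_rot: [-180.0, 0.0, -165.1]
contact_force: [-0.3, 1.0, 0.5]
gripper_width: 0.0552
gripper_force: 15.0
```

```bash
python3 - <<'E'
from m import *
c=snap('side','i.png');s=get_state();X=cloud(c);print(s['tcp_pos'],s['contact_force'])
h=hsv(c);m=TEST['white'](h[...,0],h[...,1],h[...,2])&(abs(X[...,0]-.6)<.05)&(abs(X[...,1]+.01)<.05)&(X[...,2]>.055)
q=X[m];print(len(q),q.min(0),q.max(0))
cv2.imwrite('pics/i1.png',cv2.resize(cv2.imread('pics/i.png')[130:250,250:390],(700,600),interpolation=cv2.INTER_CUBIC))
E
```

```text
[ 0.59969773 -0.00875251  0.07082503] [-0.70675895  0.25268177  0.40182477]
33 [ 0.55313951 -0.03821974  0.05620866] [0.64405157 0.03378704 0.52539971]
```

View pics/i1.png

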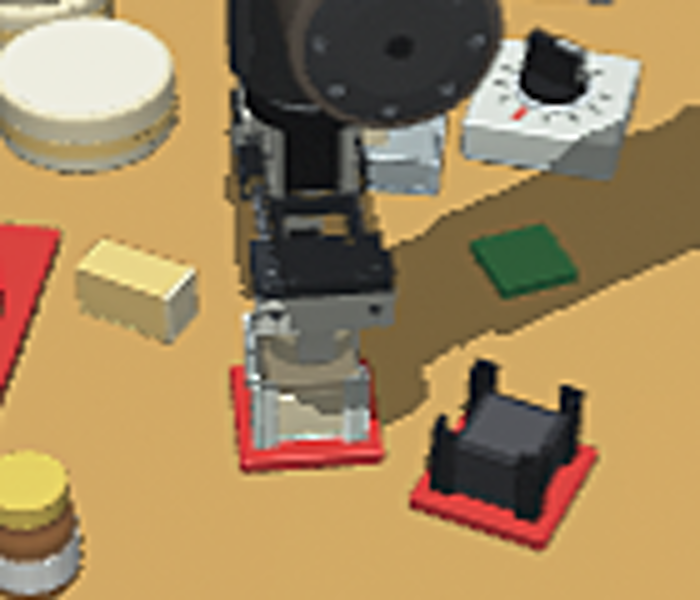

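The pale round hangs over its stack (crop (310,345)). The ash cheese sits flat in its jig at (510,425). Lowering the round.

>>> apply_moves([
  [0.55,0,-0.0006,0.004,0,0,0],
  [0.55,0,0,0.004,0,0,0],
  [0.55,0,0,0.003,0,0,0],
  [0.55,0,0,0,0,0,0],
  [0.55,0,0,0,0,0,0],
])

```text
time_s: 47.5
tcp_pos: [0.5993, -0.0103, 0.0589]
eef_rot: [-180.0, -0.0, -165.2]
contact_force: [-0.1, -0.6, -0.1]
gripper_width: 0.0547
gripper_force: 15.0
```

>>> apply_moves([
  [0.55,0,0,0.001,0,0,0],
  [0.55,0,0,0.0005,0,0,0],
  [0.55,0,0,0,0,0,0],
  [0.55,0,0,0,0,0,0],
])

```text
time_s: 47.83
tcp_pos: [0.5997, -0.0103, 0.0582]
eef_rot: [-180.0, 0.0, -165.2]
contact_force: [-1.9, 0.6, 4.5]
gripper_width: 0.0549
gripper_force: 15.0
```

>>> apply_moves([
  [1,0,0,0,0,0,0],
  [1,0,0,0,0,0,0],
  [1,0,0,0,0,0,0],
  [1,0,0,0,0,0,0],
  [1,0,0,0,0,0,0],
  [1,0,0,0,0,0,0],
  [1,0,0,-0.015,0,0,0],
  [1,0,0,-0.025,0,0,0],
  [1,0,0,0,0,0,0],
  [1,0,0,0,0,0,0],
])

```text
time_s: 48.67
tcp_pos: [0.6005, -0.01, 0.0992]
eef_rot: [-180.0, 0.2, -165.2]
contact_force: [-0.5, 0.5, -0.4]
gripper_width: 0.0874
gripper_force: 0.0
```

```bash
python3 - <<'E'
from m import *
import json
OBJ['inr']=((.5995,-.0098),.076,.033,'white',.006)
for n in('top','side'):
    c=snap(n);print(n,[measure(c,k) for k in('inr','ra','ajig')])
p=get_state()['tcp_pos']*1e3;json.dump([599.5,-10.2,p[2],-165.2],open('cmd.json','w'))
E
python3 plan.py 455.3 182.3 95 -180 455.3 182.3 -4 -180
```

```text
top [{'n': 14, 'cen': array([ 0.5744, -0.0162]), 'rect': (574.0, -16.7), 'wh': (3.5, 32.0), 'ang': 10.6, 'z': 0.0743}, {'n': 59, 'cen': array([0.4617, 0.1663]), 'rect': (461.9, 167.7), 'wh': (51.7, 21.7), 'ang': 24.2, 'z': 0.0164}, {'n': 478, 'cen': array([0.4708, 0.0281]), 'rect': (470.7, 28.4), 'wh': (87.2, 87.1), 'ang': 72.9, 'z': 0.0107}]
side [None, {'n': 217, 'cen': array([0.4566, 0.1885]), 'rect': (455.8, 188.0), 'wh': (50.4, 57.5), 'ang': 13.7, 'z': 0.0176}, {'n': 247, 'cen': array([0.4664, 0.0568]), 'rect': (471.6, 34.9), 'wh': (95.2, 89.4), 'ang': 73.1, 'z': 0.011}]
meas [599.1 -10.2  97.4] [ 1.7998e+02 -1.0000e-02 -1.6522e+02] w 88.1 gf 0.0 t 48.77
cmd [599.5, -10.2, 97.41323140104569, -165.2]
-> az total 0.1644 (rows>=3) shift x,y,z 144.2 192.5 2.4 rows>=7 yaw -180.0
-> az total -0.0 (rows>=0) shift x,y,z -0.0 0.0 99.0 rows>=3 yaw -180.0
```

>>> apply_moves([
  [1,0,0,0,0,0,0.0548],
  [1,0,0,0,0,0,0.0548],
  [1,0,0,0,0,0,0.0548],
  [1,0.018,0.0242,0,0,0,0],
  [1,0.018,0.0242,0,0,0,0],
  [1,0.018,0.0242,0,0,0,0],
  [1,0.018,0.0242,0,0,0,0],
  [1,0.018,0.0242,0,0,0,0],
  [1,0.018,0.0242,0,0,0,0],
  [1,0.018,0.0242,0,0,0,0],
  [1,0.0182,0.0238,0,0,0,0],
  [1,0,0,0.0,0,0,0],
  [1,0,0,0.025,0,0,0],
  [1,0,0,0.03,0,0,0],
  [1,0,0,0.025,0,0,0],
  [1,0,0,0.0175,0,0,0],
  [1,0,0,0.001,0,0,0],
  [1,0,0,0,0,0,0],
  [0.55,0,0,0,0,0,0],
  [0.55,0,0,0,0,0,0],
], newtons=6)

```text
time_s: 50.43
tcp_pos: [0.456, 0.1835, 0.0003]
eef_rot: [179.9, 0.1, -180.0]
contact_force: [0.0, 0.1, 0.0]
gripper_width: 0.0795
gripper_force: 0.0
```

>>> apply_moves([
  [0.55,0,0,0,0,0,0],
  [0.55,0,0,0,0,0,0],
  [0.55,0,0,0,0,0,0],
  [0.55,0,0,0,0,0,0],
  [0.55,0,0,0,0,0,0],
  [0.55,0,0,0,0,0,0],
])

```text
time_s: 50.93
tcp_pos: [0.4556, 0.1832, -0.0003]
eef_rot: [180.0, 0.0, -180.0]
contact_force: [-2.2, -0.1, 5.6]
gripper_width: 0.0554
gripper_force: 6.0
```

>>> apply_moves([
  [1,0,0,0,0,0,0],
  [1,0,0,0,0,0,0],
  [1,0,0,-0.0025,0,0,0],
  [1,0,0,0,0,0,0],
  [1,0,0,0,0,0,0],
  [1,0,0,0,0,0,0],
  [1,0,0,0,0,0,-0.0769],
  [1,0,0,0,0,0,-0.0769],
  [1,0,0,0,0,0,-0.0769],
  [1,0,0,0,0,0,-0.0769],
  [1,0,0,0,0,0,-0.0769],
  [1,0,0,0,0,0,-0.0769],
  [1,0,0,0,0,0,-0.0769],
  [1,0,0,0,0,0,-0.0769],
  [1,0,0,0,0,0,-0.0769],
  [1,0,0,0,0,0,-0.0769],
  [1,0,0,0,0,0,-0.0769],
  [1,0,0,0,0,0,-0.0769],
  [1,0,0,0,0,0,-0.0772],
  [1,0,0,0,0,0,0],
])

```text
time_s: 52.6
tcp_pos: [0.4553, 0.1829, 0.0017]
eef_rot: [180.0, -0.0, -89.7]
contact_force: [0.7, 0.4, 0.2]
gripper_width: 0.0874
gripper_force: 0.0
```

>>> apply_moves([
  [0.55,0,0,0,0,0,0],
  [0.55,0,0,0,0,0,0],
  [0.55,0,0,0,0,0,0],
  [0.55,0,0,0,0,0,0],
  [0.55,0,0,0,0,0,0],
  [0.55,0,0,0,0,0,0],
  [0.55,0,0,0,0,0,0],
  [0.55,0,0,0,0,0,0],
], newtons=15)

```text
time_s: 53.27
tcp_pos: [0.4553, 0.183, 0.0018]
eef_rot: [-180.0, 0.0, -90.0]
contact_force: [0.7, 0.3, 0.4]
gripper_width: 0.054
gripper_force: 15.0
```

```bash
python3 - <<'E'
from m import *
import json
c=snap('top');OBJ['inr']=((.5995,-.0098),.076,.033,'white',.006);OBJ['ina']=((.4705,.0285),.048,.042,'black',.006)
print(measure(c,'inr'),measure(c,'ina'))
p=get_state()['tcp_pos']*1e3;json.dump([p[0],p[1],p[2],-90.],open('cmd.json','w'))
E
python3 plan.py 455.4 183 90 -107.1 470.6 28.6 90 -107.1
```

```text
{'n': 337, 'cen': array([ 0.5969, -0.0112]), 'rect': (596.9, -10.7), 'wh': (53.2, 52.8), 'ang': 1.1, 'z': 0.0744} {'n': 406, 'cen': array([0.4684, 0.0277]), 'rect': (468.2, 27.3), 'wh': (55.0, 54.9), 'ang': 72.9, 'z': 0.0465}
meas [455.3 183.    1.8] [-180.      0.    -90.01] w 54.5 gf 15.0 t 53.32
cmd [455.32123946844104, 183.00453128803454, 1.7599336560746026, -90.0]
-> az total 0.19 (rows>=3) shift x,y,z -0.0 -0.1 -88.2 rows>=3 yaw -107.1
-> az total -0.0 (rows>=0) shift x,y,z 143.1 -59.9 -0.0 rows>=5 yaw -107.1
```

>>> apply_moves([
  [0.55,0,0,-0.02,0,0,0],
  [0.55,0,0,-0.03,0,0,0],
  [0.55,0,0,-0.03,0,0,0],
  [0.55,0,0,-0.0082,0,0,0],
  [0.55,0,0,0,0,0,0.0634],
  [0.55,0,0,0,0,0,0.0633],
  [0.55,0,0,0,0,0,0.0633],
  [0.55,0.0239,-0.01,0,0,0,0],
  [0.55,0.0239,-0.01,0,0,0,0],
  [0.55,0.0239,-0.01,0,0,0,0],
  [0.55,0.0239,-0.01,0,0,0,0],
  [0.55,0.0238,-0.01,0,0,0,0],
  [0.55,0.0238,-0.01,0,0,0,0],
  [0.55,0,0,0.01,0,0,0],
  [0.55,0,0,0.01,0,0,0],
  [0.55,0,0,0,0,0,0],
  [0.55,0,0,0,0,0,0],
  [0.55,0,0,0,0,0,0],
])

```text
time_s: 54.82
tcp_pos: [0.4707, 0.0287, 0.0703]
eef_rot: [-180.0, -0.0, -107.1]
contact_force: [-0.1, 0.4, 0.1]
gripper_width: 0.0542
gripper_force: 15.0
```

>>> apply_moves([
  [0.55,0,0,0.006,0,0,0],
  [0.55,0,0,0.006,0,0,0],
  [0.55,0,0,0.005,0,0,0],
  [0.55,0,0,0.002,0,0,0],
  [0.55,0,0,0.001,0,0,0],
  [0.55,0,0,0,0,0,0],
  [0.55,0,0,0,0,0,0],
])

```text
time_s: 55.4
tcp_pos: [0.4706, 0.0285, 0.0499]
eef_rot: [180.0, -0.0, -107.1]
contact_force: [0.1, -0.9, -1.0]
gripper_width: 0.0544
gripper_force: 15.0
```

>>> apply_moves([
  [0.55,0,0,0.0007,0,0,0],
  [0.55,0,0,0,0,0,0],
  [1,0,0,0,0,0,0],
  [1,0,0,0,0,0,0],
  [1,0,0,0,0,0,0],
  [1,0,0,0,0,0,0],
  [1,0,0,0,0,0,0],
  [1,0,0,0,0,0,0],
  [1,0,0,-0.015,0,0,0],
  [1,0,0,-0.03,0,0,0],
  [1,0,0,-0.025,0,0,0],
  [1,0,0,0,0,0,0],
  [1,0,0,0,0,0,0],
])

```text
time_s: 56.48
tcp_pos: [0.4715, 0.0289, 0.1206]
eef_rot: [-179.9, 0.1, -107.1]
contact_force: [0.0, 1.1, -1.5]
gripper_width: 0.0876
gripper_force: 0.0
```

```bash
python3 - <<'E'
from m import *
import json
OBJ['ira']=((.4705,.0285),.066,.042,'black',.006);OBJ['off']=((.604,-.313),.030,.05,'yel',.012)
OBJ['inr']=((.5995,-.0098),.076,.033,'white',.006)
for n in('top','side'):
    c=snap(n,n+'k.png');print(n,[measure(c,k) for k in('ira','inr','off','dial')])
    # dial parts: red mark and white pointer
    v,u=np.mgrid[:400,:640];h=hsv(c);d=(.4755,-.342)
    G=plane(c,np.c_[u.ravel(),v.ravel()],.035).reshape(400,640,3);H=plane(c,np.c_[u.ravel(),v.ravel()],.076).reshape(400,640,3)
    X=cloud(c);r=np.hypot(G[...,0]-d[0],G[...,1]-d[1])
    m=((h[...,0]<12)|(h[...,0]>168))&(h[...,1]>100)&(r<.06);print('red',m.sum(),G[m].mean(0))
    m=(h[...,1]<60)&(h[...,2]>130)&(np.hypot(H[...,0]-d[0],H[...,1]-d[1])<.026)&(X[...,2]>.06);print('ptr',m.sum(),H[m].mean(0) if m.any() else 0)
    m=(h[...,2]>135)&(h[...,1]<60)&(abs(X[...,2]-.035)<.008)&(np.hypot(G[...,0]-d[0],G[...,1]-d[1])<.085)
    rr=cv2.minAreaRect(cv2.convexHull((G[m][:,:2]*1e3).astype(np.float32)));print('box',rr)
p=get_state()['tcp_pos']*1e3;json.dump([470.6,28.6,p[2],-107.1],open('cmd.json','w'))
im=cv2.imread('pics/topk.png')[205:260,415:470];im2=cv2.imread('pics/sidek.png')[125:170,335:385]
cv2.imwrite('pics/k1.png',np.hstack([cv2.resize(im,(400,400),interpolation=cv2.INTER_CUBIC),cv2.resize(im2,(400,400),interpolation=cv2.INTER_CUBIC)]))
E
```

```text
top [None, {'n': 313, 'cen': array([ 0.5988, -0.0119]), 'rect': (600.3, -12.6), 'wh': (53.4, 47.9), 'ang': 72.6, 'z': 0.0746}, {'n': 123, 'cen': array([ 0.6053, -0.313 ]), 'rect': (604.5, -312.2), 'wh': (30.7, 33.6), 'ang': 1.2, 'z': 0.0284}, {'n': 89, 'cen': array([ 0.4759, -0.3451]), 'rect': (474.4, -344.3), 'wh': (16.6, 46.7), 'ang': 62.9, 'z': 0.0729}]
red 9 [ 0.49601918 -0.31077401  0.035     ]
ptr 17 [ 0.46379156 -0.33999614  0.076     ]
box ((488.240234375, -345.6128845214844), (109.140625, 136.09803771972656), 84.59623718261719)
side [{'n': 207, 'cen': array([0.468 , 0.0313]), 'rect': (468.1, 31.0), 'wh': (65.6, 62.0), 'ang': 72.5, 'z': 0.0654}, {'n': 172, 'cen': array([ 0.5978, -0.0081]), 'rect': (597.8, -8.2), 'wh': (52.2, 56.3), 'ang': 8.9, 'z': 0.0758}, {'n': 41, 'cen': array([ 0.6064, -0.3152]), 'rect': (605.0, -315.0), 'wh': (28.8, 24.4), 'ang': 9.0, 'z': 0.0297}, None]
red 0 [nan nan nan]
ptr 0 0
box ((479.5255126953125, -325.54248046875), (138.11672973632812, 110.8545150756836), 6.620765209197998)<stdin>:11: RuntimeWarning: Mean of empty slice.
  ret = um.true_divide(
```

View pics/k1.png

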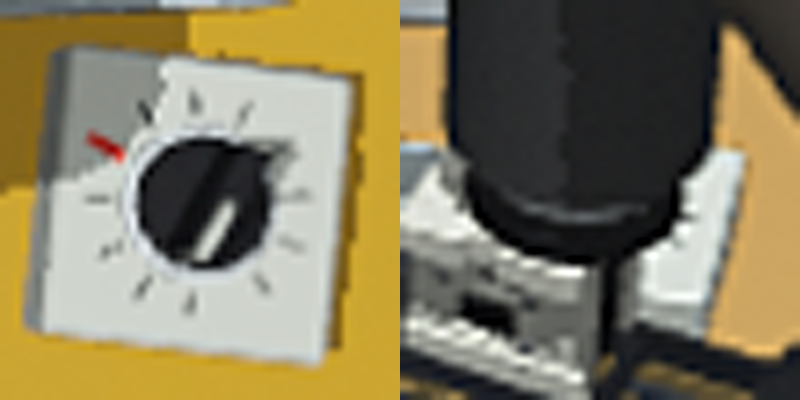

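Both stacks look complete: tops at z≈0.0655 and 0.0755, and the offcut is in the tray. The picture shows the dial axis at about crop (205,203), its pointer heading down-left (215,232) at world angle ≈153–157°, and the red mark at (105,147), ≈57.5°. That makes ≈96° clockwise to go.

```bash
python3 plan.py 474.6 -344.4 120 -26.5 474.6 -344.4 47 -26.5; grep -o . /dev/null; cat cmd.json
```

```text
meas [470.   28.3 118.8] [ 179.97   -0.   -107.11] w 87.5 gf 0.0 t 56.58
cmd [470.6, 28.6, 118.78684505406234, -107.1]
-> az total -0.8956 (rows>=12) shift x,y,z 170.0 332.0 -1.2 rows>=10 yaw -26.5
-> az total -0.0 (rows>=0) shift x,y,z 0.0 -0.0 73.0 rows>=2 yaw -26.5
[474.6, -344.4, 47.0, -26.5]
```

>>> apply_moves([
  [1,0,0,0,0,0,-0.0747],
  [1,0,0,0,0,0,-0.0747],
  [1,0,0,0,0,0,-0.0747],
  [1,0,0,0,0,0,-0.0747],
  [1,0,0,0,0,0,-0.0747],
  [1,0,0,0,0,0,-0.0747],
  [1,0,0,0,0,0,-0.0746],
  [1,0,0,0,0,0,-0.0746],
  [1,0,0,0,0,0,-0.0746],
  [1,0,0,0,0,0,-0.0746],
  [1,0,0,0,0,0,-0.0745],
  [1,0,0,0,0,0,-0.0745],
  [1,0.0142,0.0277,0,0,0,0],
  [1,0.0142,0.0277,0,0,0,0],
  [1,0.0142,0.0277,0,0,0,0],
  [1,0.0142,0.0277,0,0,0,0],
  [1,0.0142,0.0277,0,0,0,0],
  [1,0.0142,0.0277,0,0,0,0],
])

```text
time_s: 58.08
tcp_pos: [0.4716, -0.1597, 0.118]
eef_rot: [179.9, 0.1, -26.5]
contact_force: [1.6, -0.3, 1.1]
gripper_width: 0.0875
gripper_force: 0.0
```

>>> apply_moves([
  [1,0.0142,0.0277,0,0,0,0],
  [1,0.0142,0.0277,0,0,0,0],
  [1,0.0142,0.0277,0,0,0,0],
  [1,0.0142,0.0277,0,0,0,0],
  [1,0.0142,0.0277,0,0,0,0],
  [1,0.0138,0.0273,0,0,0,0],
  [1,0,0,0,0,0,0],
  [1,0,0,0,0,0,0],
])

```text
time_s: 58.75
tcp_pos: [0.4732, -0.3456, 0.1172]
eef_rot: [180.0, 0.2, -26.7]
contact_force: [-0.2, 0.5, -0.5]
gripper_width: 0.0873
gripper_force: 0.0
```

```bash
python3 - <<'E'
from m import *
s=get_state();print(s['tcp_pos'],s['eef_rot'])
c=snap('side','l.png');X=cloud(c);P=X[(abs(X[...,0]-.475)<.1)&(abs(X[...,1]+.344)<.1)&(X[...,2]>.085)&(X[...,2]<.2)]
for z in np.arange(.09,.2,.01):
    q=P[(P[:,2]>=z)&(P[:,2]<z+.01)]
    if len(q): print(round(z,2),len(q),q[:,:2].min(0).round(3),q[:,:2].max(0).round(3))
OBJ['ira']=((.4705,.0285),.066,.042,'black',.006);OBJ['ina']=((.4705,.0285),.048,.042,'black',.006);OBJ['inr']=((.5995,-.0098),.076,.033,'white',.006)
c2=snap('top');print([measure(c2,k) for k in('ira','inr','ajig','pjig')]); print(measure(c,'ira'),measure(c,'inr'))
E
```

```text
[ 0.47324558 -0.34561507  0.11717588] [179.98172921   0.19003339 -26.6710447 ]
0.13 22 [ 0.443 -0.393] [ 0.505 -0.286]
0.14 37 [ 0.437 -0.397] [ 0.506 -0.288]
0.15 34 [ 0.437 -0.397] [ 0.502 -0.285]
0.16 34 [ 0.438 -0.39 ] [ 0.506 -0.286]
0.17 28 [ 0.435 -0.406] [ 0.506 -0.279]
0.18 11 [ 0.436 -0.399] [ 0.506 -0.286]
0.19 20 [ 0.4   -0.412] [ 0.536 -0.259]
[{'n': 177, 'cen': array([0.4695, 0.0265]), 'rect': (470.5, 29.0), 'wh': (65.9, 66.5), 'ang': 71.7, 'z': 0.0638}, {'n': 336, 'cen': array([ 0.5972, -0.0113]), 'rect': (596.9, -10.7), 'wh': (53.2, 52.8), 'ang': 1.1, 'z': 0.0746}, {'n': 474, 'cen': array([0.4708, 0.028 ]), 'rect': (470.7, 28.4), 'wh': (87.2, 87.1), 'ang': 72.9, 'z': 0.0106}, {'n': 356, 'cen': array([ 0.593, -0.01 ]), 'rect': (599.4, -9.4), 'wh': (87.8, 86.5), 'ang': 14.8, 'z': 0.01}]
{'n': 203, 'cen': array([0.4681, 0.0326]), 'rect': (468.9, 31.4), 'wh': (64.8, 63.8), 'ang': 73.1, 'z': 0.0656} {'n': 174, 'cen': array([ 0.5981, -0.0075]), 'rect': (597.8, -8.2), 'wh': (52.1, 56.3), 'ang': 8.9, 'z': 0.0759}
```

>>> apply_moves([
  [1,0,0,0.025,0,0,0],
  [1,0,0,0.025,0,0,0],
  [1,0,0,0.021,0,0,0],
  [1,0,0,0,0,0,0],
  [0.05,0,0,0,0,0,0],
  [0.05,0,0,0,0,0,0],
  [0.05,0,0,0,0,0,0],
  [0.05,0,0,0,0,0,0],
  [0.05,0,0,0,0,0,0],
  [0.05,0,0,0,0,0,0],
  [0.05,0,0,0,0,0,0],
  [0.05,0,0,0,0,0,0],
  [0.05,0,0,0,0,0,0],
  [0.05,0,0,0,0,0,0],
  [0.05,0,0,0,0,0,0],
  [0.05,0,0,0,0,0,0],
  [0.05,0,0,0,0,0,0],
  [0.05,0,0,0,0,0,0],
], newtons=12)

```text
time_s: 60.35
tcp_pos: [0.4746, -0.3446, 0.0482]
eef_rot: [180.0, -0.0, -26.5]
contact_force: [0.6, -1.2, -0.5]
gripper_width: 0.0142
gripper_force: 11.9
```

>>> apply_moves([
  [0.05,0,0,0,0,0,0],
  [0.05,0,0,0,0,0,0],
  [0.05,0,0,0,0,0,0],
])

```text
time_s: 60.6
tcp_pos: [0.4746, -0.3446, 0.0482]
eef_rot: [180.0, -0.0, -26.5]
contact_force: [-0.5, -1.7, -0.9]
gripper_width: 0.014
gripper_force: 11.9
```

>>> apply_moves([
  [0.05,0,0,0,0,0,0.0666],
  [0.05,0,0,0,0,0,0.0666],
  [0.05,0,0,0,0,0,0.0666],
  [0.05,0,0,0,0,0,0.0666],
  [0.05,0,0,0,0,0,0.0666],
  [0.05,0,0,0,0,0,0.0666],
  [0.05,0,0,0,0,0,0.0666],
  [0.05,0,0,0,0,0,0.0666],
  [0.05,0,0,0,0,0,0.0666],
  [0.05,0,0,0,0,0,0.0666],
  [0.05,0,0,0,0,0,0.0666],
  [0.05,0,0,0,0,0,0.0666],
  [0.05,0,0,0,0,0,0.0666],
  [0.05,0,0,0,0,0,0.0666],
  [0.05,0,0,0,0,0,0.0666],
  [0.05,0,0,0,0,0,0.0666],
  [0.05,0,0,0,0,0,0],
  [0.05,0,0,0,0,0,0],
  [0.05,0,0,0,0,0,0],
])

```text
time_s: 62.18
tcp_pos: [0.4782, -0.3438, 0.0483]
eef_rot: [-179.7, 0.2, -122.4]
contact_force: [10.7, 4.3, -6.5]
gripper_width: 0.0141
gripper_force: 12.0
```

>>> apply_moves([
  [1,0,0,0,0,0,0],
  [1,0,0,0,0,0,0],
  [1,0,0,0,0,0,0],
  [1,0,0,0,0,0,0],
  [1,0,0,0,0,0,0],
  [1,0,0,0,0,0,0],
  [1,0,0,0,0,0,0],
  [1,0,0,0,0,0,0],
  [1,0,0,-0.02,0,0,0],
  [1,0,0,-0.03,0,0,0],
  [1,0,0,-0.03,0,0,0],
  [1,0,0,0,0,0,0],
  [1,-0.025,-0.02,0,0,0,0],
  [1,-0.025,-0.02,0,0,0,0],
  [1,-0.025,-0.02,0,0,0,0],
  [1,-0.025,-0.02,0,0,0,0],
  [1,-0.025,-0.02,0,0,0,0],
  [1,-0.025,-0.02,0,0,0,0],
  [1,0,0,0,0,0,0],
])

```text
time_s: 63.77
tcp_pos: [0.6608, -0.2803, 0.1271]
eef_rot: [-179.9, -0.0, -122.2]
contact_force: [-0.2, -0.2, -0.4]
gripper_width: 0.0876
gripper_force: 0.0
```

```bash
python3 - <<'E'
from m import *
print(get_state()['tcp_pos'])
c=snap('top','n.png');v,u=np.mgrid[:400,:640];h=hsv(c);d=(.4746,-.3444)
G=plane(c,np.c_[u.ravel(),v.ravel()],.035).reshape(400,640,3);H=plane(c,np.c_[u.ravel(),v.ravel()],.076).reshape(400,640,3);X=cloud(c)
m=((h[...,0]<12)|(h[...,0]>168))&(h[...,1]>100)&(np.hypot(G[...,0]-d[0],G[...,1]-d[1])<.06);r=G[m].mean(0)[:2]-d
m=(h[...,1]<60)&(h[...,2]>130)&(np.hypot(H[...,0]-d[0],H[...,1]-d[1])<.024)&(X[...,2]>.06);p=H[m].mean(0)[:2]-d
print(m.sum(),r,p,np.degrees(np.arctan2(r[1],r[0])),np.degrees(np.arctan2(p[1],p[0])),measure(c,'dial'))
OBJ['off']=((.604,-.313),.030,.05,'yel',.012);OBJ['ira']=((.4705,.0285),.066,.026,'black',.006);OBJ['inr']=((.5995,-.0098),.076,.033,'white',.006)
print([measure(c,k) for k in('off','ira','inr')])
im=cv2.imread('pics/n.png');cv2.imwrite('pics/n1.png',np.hstack([cv2.resize(im[205:260,415:470],(400,400),interpolation=cv2.INTER_CUBIC),cv2.resize(im[160:260,275:375],(400,400),interpolation=cv2.INTER_CUBIC)]))
E
```

```text
[ 0.66080761 -0.28027273  0.1270798 ]
10 [0.02141918 0.03362599] [0.006606   0.00811434] 57.50355792038323 50.85050199396174 {'n': 87, 'cen': array([ 0.473 , -0.3449]), 'rect': (473.6, -344.2), 'wh': (47.0, 15.5), 'ang': 57.3, 'z': 0.0738}
[None, {'n': 118, 'cen': array([0.4738, 0.0281]), 'rect': (470.0, 27.8), 'wh': (47.3, 50.1), 'ang': 1.1, 'z': 0.0642}, {'n': 285, 'cen': array([ 0.5973, -0.009 ]), 'rect': (596.9, -10.7), 'wh': (53.2, 52.8), 'ang': 1.1, 'z': 0.0743}]
```

View pics/n1.png

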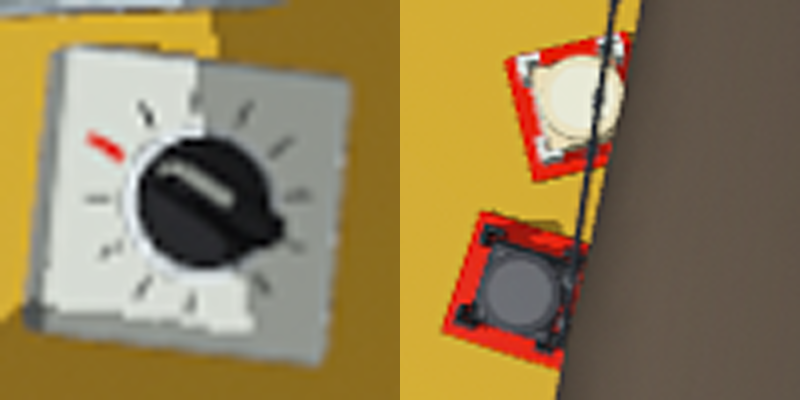

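The pointer stands at the red mark (bar 57.3°, mark 57.5°), and both rounds lie centred in their guides. The arm is clear of everything.

```bash
python3 -c "
from plant import *
print(close_job())"
```

```text
the job is handed in; nothing more can be done
None
```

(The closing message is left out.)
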